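# Spread a snap ring with pliers and hold it at the axle groove of a tube mixer

### The job

Take the spreading pliers upright out of their stand, put their tips between the two lugs of the snap ring on its seat, squeeze the handles fully so that the ring spreads, and lift the ring off. Slide the spread ring down over the tube mixer's axle until it is level with the groove, and finish there still holding it: handles squeezed, the ring level, wide open and carried by the pliers alone, not leaning on the axle. Touch the ring only with the pliers, and leave the bottle, the jar and the yellow rack where they stand.

Things in the scene. Friction and masses are not known exactly. Their poses are not given: they have to be found in the camera images.
- pliers_grip (a point): Spreading pliers upright in a white stand, tips down. This point: midway between the two black handles at the height to grip, 118 mm above the tip ends; y from handle to handle (fingers close along y), z up. Handles: 15 mm wide along x, from 94 to 146 mm above the tips; over their outsides at this height 57 mm at rest (67 at the tops, they splay), 40 mm and parallel squeezed to the stop
- pliers_tips (a point): Midway between the two tip ends of the pliers, 118 mm below pliers_grip along z; same axes. Each tip is a flat blade 10 mm wide along x, 5 mm thick, straight for its lowest 34 mm. Over their outsides 18 mm at rest, 42 mm at the stop. At rest the tip ends hang up to 3 mm below this point
- pliers: The whole pliers: 146 mm tall, 150 g, dark cross plate 60 mm wide at the pivot 70 mm above the tips; the same either way round. Origin at pliers_tips. Squeezing the handles spreads the tips. Below about 9 N of grip a spring keeps them at rest; to the stop takes 11 N alone, about 22 N with the ring: about 5 to 7 N carries them unspread, 40 N spreads and holds the ring
- pliers_left (a joint): Turn of one plier arm, rad: 0 at rest, 0.171 with the handles squeezed to the stop; the other arm mirrors it
- stand_top (a point): Pliers stand, fixed: centre of its top, 75 mm above the table. The cross plate rests on the top, the tips hang in a slot 52 mm long (y, also the pliers' y) and 13 mm wide. Foot 90 by 70 mm, top 76 by 41 mm. Lift the pliers straight up 70 mm to clear it
- ring_center (a point): Where the axle's axis should pass when the ring is spread: 3 mm from the ring's middle towards the lugs, half-way up its 5 mm thickness. z up, x from the lugs (front) to the hinged back. Relaxed, the ring does not pass over the axle; fully spread it clears it by about 2 mm
- ring_gap (a point): Midway between the ring's lugs, 6 mm above the ring's underside, 33 mm from ring_center along -x; same axes. Lug inner faces 24 mm apart along y relaxed, 42 mm spread; 14 mm long along x. The lugs overhang the seat: nothing lies under the gap down to 6 mm above the table. The plier tips go here, tip ends about level with the ring's underside
- ring: Dark steel snap ring, horseshoe shape, 44 g, flat on its seat: 5 mm thick, 36 mm inner and 48 mm outer diameter, two sprung halves hinged at the back (+x), open at the front (-x), where two lugs stand 12 mm high. Origin: middle of the underside, 3 mm from ring_center along +x; same axes
- ring_left (a joint): Opening of one half of the ring, rad: 0 relaxed, about 0.16 when spread by the fully squeezed pliers; the other half mirrors it
- seat_top (a point): Ring seat, fixed white block 60 by 50 mm on a 90 mm square foot: centre of its top, 40 mm above the table, on which the ring lies; a pilot 26 mm in diameter and 4 mm high stands inside the ring
- axle_groove (a point): On the vertical axis of the mixer's steel axle stub, at mid-height of its groove, 106 mm above the table. Axle 38 mm in diameter; groove 10 mm high, 33 mm in diameter; the hub below (54 mm in diameter) tops out 14 mm below this point
- axle_top (a point): Flat top of the axle stub, 20 mm above axle_groove; its last 9 mm taper from 38 to 27 mm diameter
- mixer: Tube mixer, fixed: white base 190 by 190 mm, aluminium turntable with a circle of ten small black-capped vials, tops 94 mm above the table, none within 57 mm of the axle's axis. Origin: centre of the underside, on the axle's axis
- bottle_mid (a point): Bystander: clear bottle, 64 mm diameter, 130 mm tall, point at its centre half-way up
- jar_mid (a point): Bystander: small amber jar with a black cap, 44 mm diameter, 55 mm tall, point at its centre half-way up
- rack: Bystander: yellow open grid rack 75 by 140 by 50 mm, origin at the centre of its underside, long side along its y

How it is judged:
On the way, in this order (a step that is already met when the one before it is completed fails the run):
1. the pliers are lifted out of the stand (z of pliers_tips in the frame of stand_top above 0 m), for 0.1 s.
2. the ring is spread by the pliers and lifted clear of its seat (value of joint ring_left above 0.11 rad and contact force between pliers and ring above 2 N and z of ring_center in the frame of seat_top above 0.02 m), for 0.2 s.
At the end, for the whole second after the job is handed in: Ring centre within 6 mm of the axle's axis and 4 mm of groove mid-height, tilt under 0.15 rad, still, spread over 0.12 rad by the pliers (arm over 0.13 rad, over 2 N on the ring), pliers gripped (over 5 N), ring and pliers each under 1.5 N on the mixer (horizontal distance between ring_center and axle_groove below 0.006 m and z of ring_center in the frame of axle_groove between -0.004 and 0.004 m and angle between ring's own z axis and vertical below 0.15 rad and value of joint ring_left above 0.12 rad and value of joint pliers_left above 0.13 rad and contact force between pliers and ring above 2 N and contact force between the fingers and pliers above 5 N and contact force between each of ring, pliers and mixer below 1.5 N and linear speed of ring below 0.02 m/s); the arm keeps its last pose, push and grip.
It fails at once if the gripper touches the ring (contact force between the fingers and ring above 0.5 N).
It fails at once if the bottle, jar or rack is moved more than 20 mm (distance of any of bottle_mid, jar_mid, rack from where it was at the start of the episode above 0.02 m).
It also fails if it takes over 51 s, if anything falls off the work surface, if the arm or the gripper's body presses on something with over 40 N, if the wrist force passes 120 N, or if a joint passes its speed limit or range.

### The arm

A 6-joint arm with a two-finger parallel gripper is mounted at the origin on the work surface. World frame = base frame: x ahead of the robot, y to its left, z up, the work surface at z = 0. Lengths are in m, angles in rad, forces in N, time in s.
With the tool pointing down it reaches from about 0.3 to 0.775 m from the base axis. Payload 14.6 kg.
Tool frame: the origin (TCP) lies between the finger pads; the fingertips stand 8 mm ahead of it and the grasp point (between the pads) lies 11 mm behind it; z points along the fingers, y is the direction in which the jaws open and shut (so a half turn about z gives the same grasp; the last joint's range is limited). The gripper opens to 85 mm and grips with 20 to 120 N. Pads are 22 mm wide; open, the fingers measure 114 mm over their backs; the gripper's body (76 mm by 85 mm) begins 54 mm behind the grasp point. The pads swing forward as they close: fully open they stand 13 mm farther back than shut.
Start: joints at [-1.176, 0.3, 1.521, -0, 1.321, -0.067], TCP at [0.245, -0.492, 0.239] pointing down, gripper open.
Joint ranges: [-3.03, 3.03], [-0.79, 2.21], [0.23, 2.52], [-1.04, 4.18], [0, 3.07], [-2.55, 2.55]. Speed limits (rad/s): [2.22, 2.22, 2.57, 3.14, 3.14, 3.14].

### API

Orientations are given as a rotation vector (axis times angle).
In Python, from rig import bot gives the robot as it stands.
- The arm moves only by the tool jog_arm, never from a script. Its argument "steps" is a list of rows, each an object of numbers: "tx", "ty", "tz": the shift along the tool's x, y, z in cm; "wx", "wy", "wz": the turn, a rotation vector about the tool's x, y, z in degrees. A call has 1 to 5 rows; each row shifts and turns the pose as measured when the row begins, along the tool's axes as they then stand; what a row does not reach is not made up. A row lasts 1/10 s, in which the tool goes at most 50 mm and 8.59 degrees, less where a joint would pass 70% of its speed; a pose out of reach is approached as far as the arm can. A call with a gripper value outside its range is refused whole. "claw" is the closure in counts, from 0 (fully open) to 255 (shut), set as the call begins (left out, the last holds). The fingers move at their own pace and stop on an object; "grip_force" is the grip in N (left out, the last holds). Time passes only in rows, so rows that do not move let the fingers close. It gives the time, the measured TCP pose, the force and the opening at its end, in the units of the state.
- bot.observe(): the state, without advancing time (a new reading comes with each control period).
- bot.capture(name): name is "scene" or "top" or "wrist"; returns a dict with "frame" (480x640x3 uint8, red, green, blue), "depth" (480x640 float32, m along the optical axis (not along the pixel's ray), 0 where there is no reading), "camera_matrix" (3x3 intrinsics, pixels), "extrinsics" (4x4, takes a point from camera to world coordinates); the wrist camera has in their place "T_tool_cam" (4x4, takes a point from camera to tool coordinates, whose origin is the TCP and whose axes are the flange's). Camera axes: x right, y down, z forward; pixel columns grow to the right and rows downward; lengths in m; the calibration is good to about 2 mm. A picture is of the moment at which its call begins: read the wrist's pose just before it.
- bot.close_job(): hands the job in, once; it reports no verdict.
The state is a dict: "t": time; "joints": joint angles; "dq": joint speeds; "effort": joint torques, N m; "position": TCP position; "ee_rot": TCP orientation; "force": force on the tool from outside, world axes, zero at the start; "wrist_torque": the same for the moment, N m; "opening": opening from 0.0 (shut) to 1.0 (fully open).
Only numpy, scipy, OpenCV 4.12 (cv2) and the standard library are available. Lean on these libraries where they do the work, as an engineer would, in place of code of your own. Each camera call takes 0.05 s, during which the arm holds its last target. There are 200 camera calls.

## Working session

There is one attempt and no reset: what is moved stays moved. The work goes in short steps, Python scripts to look and compute and a tool call to move; the robot and the scene stay as the last step left them, time stands still between calls to the robot, and variables do not carry over. Pictures are saved under pics/ and viewed, about 8 in all and at most 12, crops included, and the job is handed in when it is done.

Besides the shell and the picture viewer there is one more tool, called after "Emit:" in YAML: its name, and indented under it one key for each argument. jog_arm: Moves the arm, as the interface text tells. Its arguments: {"type":"object","properties":{"steps":{"type":"array","items":{"type":"object","properties":{"tx":{"type":"number"},"ty":{"type":"number"},"tz":{"type":"number"},"wx":{"type":"number"},"wy":{"type":"number"},"wz":{"type":"number"}}}},"claw":{"type":"number"},"grip_force":{"type":"number"}},"required":["steps"]}

```bash
mkdir -p pics; ls; python3 - <<'E'
from rig import bot
import cv2,numpy as np
s=bot.observe(); print(s)
for n in("scene","top"):
    c=bot.capture(n); cv2.imwrite(f"pics/{n}1.png",c["frame"][:,:,::-1]); np.savez(f"pics/{n}1.npz",**c)
    print(n,c["camera_matrix"].tolist(),np.round(c["extrinsics"],4).tolist(), (c["depth"]>0).mean())
E
```

```text
pics
{'t': 0.0, 'joints': array([-1.17558159e+00,  3.00488531e-01,  1.52157322e+00,  3.66484645e-05,
        1.32072910e+00, -6.66005936e-02]), 'dq': array([ 7.02147919e-04, -8.23079292e-04,  1.01867151e-04, -1.49612637e-03,
       -1.27979915e-05,  6.13420115e-04]), 'effort': array([ 5.14817802e-04, -5.43507421e+01, -3.61797237e+01, -1.07200060e-04,
        3.97797136e-03, -1.97317021e-06]), 'position': array([ 0.24498274, -0.49217254,  0.23871508]), 'ee_rot': array([-3.05705877e+00, -7.18702890e-01,  2.52744209e-04]), 'force': array([-0.26069834, -0.2384645 ,  0.2129314 ]), 'wrist_torque': array([-0.01672076,  0.05403787,  0.02288267]), 'opening': 0.9992232606367664}
scene [[599.5629534041394, 0.0, 314.6659432149589], [0.0, 599.5629534041394, 227.1358799367514], [0.0, 0.0, 1.0]] [[-0.4061, 0.7143, -0.57, 1.1275], [0.9138, 0.3239, -0.2451, 0.2428], [0.0096, -0.6204, -0.7842, 0.8531], [0.0, 0.0, 0.0, 1.0]] 0.996083984375
top [[558.2144327518013, 0.0, 314.95853288536955], [0.0, 558.2144327518013, 243.07927330266287], [0.0, 0.0, 1.0]] [[0.0742, -0.9723, 0.2216, 0.3974], [-0.9972, -0.0727, 0.0149, 0.017], [0.0017, -0.2221, -0.975, 1.0032], [0.0, 0.0, 0.0, 1.0]] 0.99607421875
```

View pics/top1.png

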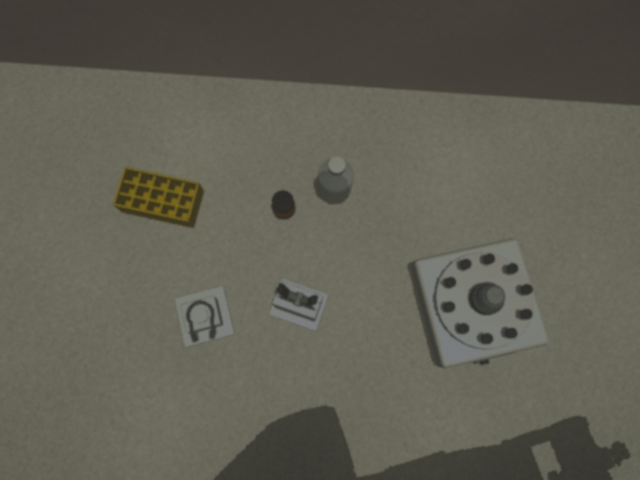

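View pics/scene1.png

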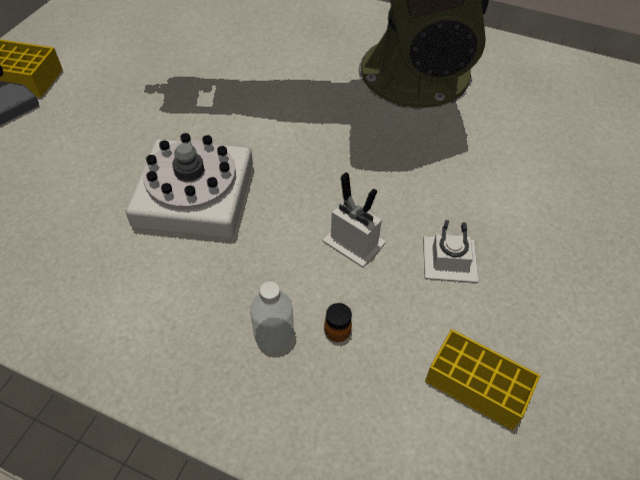

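Top view: mixer axle near (487,297), pliers stand (298,303), ring on its seat (202,318) with the lugs at the bottom, towards the robot. The jar is at (283,205), the bottle at (335,180) and the rack at (158,196). The scene view shows the same layout. Next I measure them.

```bash
cat > h.py <<'E'
import numpy as np,cv2
from scipy.spatial.transform import Rotation as R
def world(c,T=None):
    K=c["camera_matrix"]; T=c["extrinsics"] if T is None else T
    v,u=np.mgrid[:480,:640]; d=c["depth"]
    P=np.stack([(u-K[0,2])/K[0,0]*d,(v-K[1,2])/K[1,1]*d,d],-1)
    return P@T[:3,:3].T+T[:3,3]
def rect(p,n=""):
    (cx,cy),(w,h),a=cv2.minAreaRect((p[:,:2]*1000).astype(np.float32))
    print(n,len(p),"ctr",round(cx,1),round(cy,1),"size",round(w,1),round(h,1),"ang",round(a,1),"z",np.round(np.percentile(p[:,2],[5,50,95])*1000,1))
E
python3 - <<'E'
from h import *
for n in("top","scene"):
    c=np.load(f"pics/{n}1.npz"); W=world(c); f=c["frame"].astype(int); g=f.sum(-1)/3
    z=W[...,2]; x=W[...,0];y=W[...,1]
    if n=="top":
        for k,(u,v) in dict(stand=(298,303),ring=(202,318),axle=(487,297)).items(): print(k,np.round(W[v,u],3))
        print("table z",np.median(z[100:130,300:400]),"white",f[340,225],f[335,190],"table",f[400,100])
        cs={k:W[v,u] for k,(u,v) in dict(stand=(298,303),ring=(202,318),axle=(487,297)).items()}
    print("==",n)
    def box(k,r): return (np.hypot(x-cs[k][0],y-cs[k][1])<r)
    rect(W[box("axle",.06)&(z>.118)],"axletop")
    rect(W[box("axle",.06)&(z>.095)],"axle all")
    rect(W[box("stand",.09)&(z>.04)&(z<.078)&(g>95)],"standtop")
    rect(W[box("stand",.09)&(z>.11)],"handles")
    rect(W[box("stand",.09)&(z>.066)&(g<70)],"dark pliers")
    rect(W[box("ring",.07)&(z>.034)],"seat+ring")
    rect(W[box("ring",.07)&(z>.034)&(g<70)],"ring dark")
    rect(W[box("ring",.07)&(z>.048)],"lugs")
    rect(W[box("ring",.09)&(z>.003)],"foot")
E
```

```text
stand [0.503 0.051 0.087]
ring [0.47  0.215 0.042]
axle [ 0.53  -0.246  0.128]
table z -0.0002783713854355163 white [108 108  94] [90 93 88] table [102 101  87]
== top
axletop 394 ctr 533.5 -258.6 size 35.2 35.3 ang 4.2 z [118.6 124.3 127.5]
axle all 582 ctr 527.8 -231.8 size 87.7 105.3 ang 75.7 z [ 95.7 122.1 127.2]
standtop 514 ctr 510.6 54.0 size 75.4 40.0 ang 74.9 z [72.  74.6 77.2]
handles 217 ctr 509.2 52.5 size 63.9 15.2 ang 75.8 z [114.3 150.1 154.8]
dark pliers 345 ctr 510.8 55.7 size 71.1 16.7 ang 73.8 z [ 84.8 119.3 154.5]
seat+ring 1144 ctr 466.7 217.0 size 72.0 60.3 ang 19.2 z [37.6 42.2 50.7]
ring dark 222 ctr 466.6 216.3 size 65.7 45.7 ang 14.5 z [42.4 45.4 53.2]
lugs 79 ctr 462.4 215.3 size 62.5 40.6 ang 13.0 z [48.4 51.9 54.2]
foot 2754 ctr 470.5 216.7 size 176.7 170.8 ang 56.5 z [ 3.5  8.2 46.3]
== scene
axletop 269 ctr 536.8 -258.5 size 35.1 33.9 ang 89.4 z [118.8 124.9 127.7]
axle all 552 ctr 527.6 -230.0 size 86.7 100.3 ang 74.1 z [ 95.4 117.3 127.3]
standtop 375 ctr 511.6 53.3 size 76.7 43.9 ang 73.1 z [72.6 75.4 77.5]
handles 365 ctr 511.8 51.1 size 64.1 17.5 ang 73.7 z [112.8 137.2 155. ]
dark pliers 672 ctr 512.5 51.0 size 63.9 21.4 ang 75.7 z [ 78.3 112.2 154.3]
seat+ring 1046 ctr 468.4 216.0 size 73.6 60.7 ang 19.1 z [37.  42.6 50.3]
ring dark 287 ctr 468.4 213.4 size 68.2 54.4 ang 13.7 z [42.5 45.9 53.1]
lugs 75 ctr 463.3 216.0 size 62.7 39.7 ang 16.7 z [48.2 51.9 54.5]
foot 2725 ctr 471.4 214.8 size 177.7 174.0 ang 79.8 z [ 3.4 12.  46.7]
```

Emit:
jog_arm:
  steps:
    - {"tx": 3.5,"ty": -2.75,"tz": -1}
    - {"tx": 3.5,"ty": -2.75,"tz": -1}
    - {"tx": 3.5,"ty": -2.75,"tz": -1}
    - {"tx": 3.5,"ty": -2.75,"tz": -1}
    - {"tx": 3.5,"ty": -2.75,"tz": -1}
  claw: 0
  grip_force: 20

```text
schema error: expected keys tx, ty, tz, wx, wy, wz
```

Emit:
jog_arm:
  steps:
    - {"tx": 3.5,"ty": -2.75}
    - {"tx": 3.5,"ty": -2.75}
    - {"tx": 3.5,"ty": -2.75}
    - {"tx": 3.5,"ty": -2.75}
    - {"tx": 3.5,"ty": -2.75}

```text
schema error: expected keys tx, ty, tz, wx, wy, wz
```

Emit:
jog_arm:
  steps:
    - {"wz": 8.5}
    - {"wz": 8.5}
    - {"wz": 8.5}
    - {"wz": 8.5}
    - {"wz": 8}

```text
schema error: expected keys tx, ty, tz, wx, wy, wz
```

Emit:
jog_arm:
  steps:
    - {"tx": 3.5,"ty": -2.75,"tz": -1,"wx": 0,"wy": 0,"wz": 0}
    - {"tx": 3.5,"ty": -2.75,"tz": -1,"wx": 0,"wy": 0,"wz": 0}
    - {"tx": 3.5,"ty": -2.75,"tz": -1,"wx": 0,"wy": 0,"wz": 0}
    - {"tx": 3.5,"ty": -2.75,"tz": -1,"wx": 0,"wy": 0,"wz": 0}
    - {"tx": 3.5,"ty": -2.75,"tz": -1,"wx": 0,"wy": 0,"wz": 0}
  claw: 0
  grip_force: 20

```text
t: 0.6
position: [0.3405, -0.2872, 0.2868]
ee_rot: [-3.053, -0.706, 0.004]
force: [1.5, 0.1, -0.2]
opening: 1.003
```

Emit:
jog_arm:
  steps:
    - {"tx": 3.5,"ty": -2.75,"tz": 0,"wx": 0,"wy": 0,"wz": 0}
    - {"tx": 3.5,"ty": -2.75,"tz": 0,"wx": 0,"wy": 0,"wz": 0}
    - {"tx": 3.5,"ty": -2.75,"tz": 0,"wx": 0,"wy": 0,"wz": 0}
    - {"tx": 3.5,"ty": -2.75,"tz": 0,"wx": 0,"wy": 0,"wz": 0}
    - {"tx": 3.5,"ty": -2.75,"tz": 0,"wx": 0,"wy": 0,"wz": 0}

```text
t: 1.1
position: [0.4393, -0.0779, 0.2891]
ee_rot: [-3.055, -0.705, 0.002]
force: [0.4, -1.8, -1.0]
opening: 1.002
```

Emit:
jog_arm:
  steps:
    - {"tx": 0,"ty": 0,"tz": 0,"wx": 0,"wy": 0,"wz": 8.5}
    - {"tx": 0,"ty": 0,"tz": 0,"wx": 0,"wy": 0,"wz": 8.5}
    - {"tx": 0,"ty": 0,"tz": 0,"wx": 0,"wy": 0,"wz": 8.5}
    - {"tx": 0,"ty": 0,"tz": 0,"wx": 0,"wy": 0,"wz": 8.5}
    - {"tx": 0,"ty": 0,"tz": 0,"wx": 0,"wy": 0,"wz": 8}

```text
t: 1.6
position: [0.4406, -0.0715, 0.2877]
ee_rot: [-3.102, 0.454, 0.01]
force: [0.0, -0.7, -0.2]
opening: 0.999
```

```bash
cat >> h.py <<'E'
def tool(s):
    T=np.eye(4); T[:3,:3]=R.from_rotvec(s["ee_rot"]).as_matrix(); T[:3,3]=s["position"]; return T
def yaw(s):
    x=tool(s)[:3,0]; return np.degrees(np.arctan2(x[1],x[0]))
def go(s,p,yw=None):
    """remaining shift (cm) and turn (deg) in tool axes to TCP p, tool down with x at yaw yw"""
    T=tool(s); yw=yaw(s) if yw is None else yw
    c,q=np.cos(np.radians(yw)),np.sin(np.radians(yw))
    G=np.array([[c,q,0],[q,-c,0],[0,0,-1.]])
    print("pos",np.round(s["position"],4),"yaw",round(yaw(s),2),"open",round(s["opening"],3),"F",np.round(s["force"],1),"t",round(s["t"],2))
    print("  shift cm",np.round(100*T[:3,:3].T@(np.array(p)-T[:3,3]),2),"turn deg",np.round(np.degrees(R.from_matrix(T[:3,:3].T@G).as_rotvec()),2))
def wrist(bot,name):
    s=bot.observe(); c=bot.capture("wrist"); T=tool(s)@c["T_tool_cam"]
    cv2.imwrite(f"pics/{name}.png",c["frame"][:,:,::-1]); np.savez(f"pics/{name}.npz",pose=T,**c)
    return s,c,world(c,T)
E
python3 - <<'E'
from rig import bot
from h import *
s=bot.observe(); go(s,(.511,.053,.28),-15.5)
s,c,W=wrist(bot,"w1"); print(c["T_tool_cam"].round(3).tolist(), c["camera_matrix"][0,0])
print("views",[W[v,u].round(3).tolist() for v,u in((0,0),(0,639),(479,0),(479,639),(240,320))])
E
```

```text
pos [ 0.4406 -0.0715  0.2877] yaw -16.64 open 0.999 F [ 0.  -0.7 -0.2] t 1.6
  shift cm [  3.19 -13.94   0.81] turn deg [-0.3   0.39 -1.14]
[[-0.001, -0.958, -0.288, 0.074], [1.0, -0.001, -0.0, 0.001], [0.0, -0.288, 0.958, -0.135], [0.0, 0.0, 0.0, 1.0]] 359.07294586078825
views [[0.73, 0.187, 0.001], [0.543, -0.435, 0.0], [0.47, -0.019, 0.372], [0.435, -0.133, 0.37], [0.392, -0.052, -0.001]]
```

Emit:
jog_arm:
  steps:
    - {"tx": 0.8,"ty": -3.5,"tz": 0,"wx": 0,"wy": 0,"wz": 0}
    - {"tx": 0.8,"ty": -3.5,"tz": 0,"wx": 0,"wy": 0,"wz": 0}
    - {"tx": 0.8,"ty": -3.5,"tz": 0,"wx": 0,"wy": 0,"wz": 0}
    - {"tx": 0.8,"ty": -3.5,"tz": 0,"wx": -0.3,"wy": 0.4,"wz": 1.2}
    - {"tx": 0,"ty": 0,"tz": 0,"wx": 0,"wy": 0,"wz": 0}

```text
t: 2.15
position: [0.5141, 0.0568, 0.2872]
ee_rot: [3.103, -0.486, -0.002]
force: [0.5, 0.2, 0.2]
opening: 0.999
```

```bash
python3 - <<'E'
from rig import bot
from h import *
s,c,W=wrist(bot,"w2"); go(s,(.511,.053,.28),-15.5)
f=c["frame"].astype(int);g=f.sum(-1)/3;z=W[...,2]
m=np.hypot(W[...,0]-.511,W[...,1]-.053)<.07
print("white?",g[m&(z>.07)&(z<.078)].max() if (m&(z>.07)&(z<.078)).any() else None)
rect(W[m&(z>.07)&(z<.079)],"standtop")
rect(W[m&(z>.079)&(z<.095)],"plate")
rect(W[m&(z>.105)&(z<.18)],"handles")
rect(W[m&(z>.148)&(z<.18)],"handle tops")
k=np.hypot(W[...,0]-.467,W[...,1]-.216)<.07
rect(W[k&(z>.034)],"ring+seat")
E
```

```text
pos [0.5141 0.0568 0.2872] yaw -17.81 open 0.999 F [0.5 0.2 0.2] t 2.15
  shift cm [-0.18  0.45  0.72] turn deg [ 0.05  0.07 -2.31]
white? 254.66666666666666
standtop 1572 ctr 510.9 52.2 size 76.0 41.4 ang 74.7 z [73.3 74.9 76.4]
plate 635 ctr 510.2 49.8 size 59.0 22.2 ang 75.2 z [81.5 87.4 92.9]
handles 1038 ctr 511.0 50.3 size 63.7 14.5 ang 74.4 z [107.7 143.1 154.6]
handle tops 439 ctr 510.9 50.3 size 63.7 14.3 ang 74.7 z [149.5 153.4 154.9]
ring+seat 2343 ctr 467.7 214.6 size 71.8 61.0 ang 19.1 z [38.4 41.9 46.4]
```

Emit:
jog_arm:
  steps:
    - {"tx": -0.12,"ty": 0.65,"tz": 0,"wx": 0,"wy": 0,"wz": -2.4}
    - {"tx": 0,"ty": 0,"tz": 4,"wx": 0,"wy": 0,"wz": 0}
    - {"tx": 0,"ty": 0,"tz": 4,"wx": 0,"wy": 0,"wz": 0}
    - {"tx": 0,"ty": 0,"tz": 2,"wx": 0,"wy": 0,"wz": 0}
    - {"tx": 0,"ty": 0,"tz": 0,"wx": 0,"wy": 0,"wz": 0}

```text
t: 2.7
position: [0.5085, 0.0458, 0.1846]
ee_rot: [3.114, -0.403, -0.001]
force: [0.2, 0.3, 0.1]
opening: 1.002
```

```bash
python3 - <<'E'
from rig import bot
from h import *
s=bot.observe(); go(s,(.511,.051,.116),-15.4)
E
```

```text
pos [0.5085 0.0458 0.1846] yaw -14.74 open 1.002 F [0.2 0.3 0.1] t 2.7
  shift cm [ 0.11 -0.57  6.86] turn deg [0.09 0.03 0.66]
```

Emit:
jog_arm:
  steps:
    - {"tx": 0.1,"ty": -0.55,"tz": 0,"wx": 0,"wy": 0,"wz": 0.6}
    - {"tx": 0,"ty": 0,"tz": 0,"wx": 0,"wy": 0,"wz": 0}
    - {"tx": 0,"ty": 0,"tz": 2,"wx": 0,"wy": 0,"wz": 0}
    - {"tx": 0,"ty": 0,"tz": 1,"wx": 0,"wy": 0,"wz": 0}
    - {"tx": 0,"ty": 0,"tz": 0,"wx": 0,"wy": 0,"wz": 0}

```text
t: 3.2
position: [0.5131, 0.0501, 0.1595]
ee_rot: [3.113, -0.418, 0.011]
force: [0.1, -0.6, 0.2]
opening: 1.001
```

```bash
python3 - <<'E'
from rig import bot
from h import *
s=bot.observe(); go(s,(.511,.051,.116),-15.4)
s,c,W=wrist(bot,"w3")
z=W[...,2]; m=np.hypot(W[...,0]-.511,W[...,1]-.051)<.045
rect(W[m&(z>.145)&(z<.17)],"handle tops")
rect(W[m&(z>.072)&(z<.079)],"standtop")
E
```

```text
pos [0.5131 0.0501 0.1595] yaw -15.29 open 1.001 F [ 0.1 -0.6  0.2] t 3.2
  shift cm [-0.25 -0.03  4.35] turn deg [-0.04 -0.39  0.11]
handle tops 1975 ctr 513.3 49.7 size 86.9 21.8 ang 74.6 z [146.6 153.6 168.7]
standtop 3509 ctr 511.1 52.0 size 76.1 41.0 ang 74.7 z [73.6 74.9 76.2]
```

View pics/w3.png

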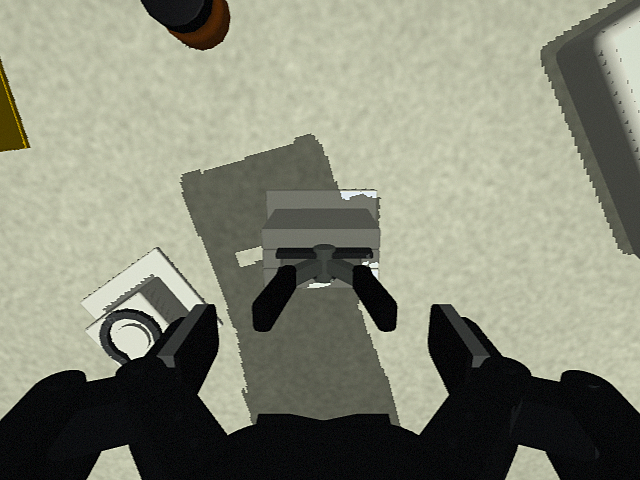

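View 3: the handle tops at (275,310) and (375,310) are centred between the open pads at (205,325) and (440,325), so I descend.

Emit:
jog_arm:
  steps:
    - {"tx": -0.2,"ty": 0,"tz": 1.5,"wx": 0,"wy": 0,"wz": 0}
    - {"tx": 0,"ty": 0,"tz": 1.5,"wx": 0,"wy": -0.3,"wz": 0}
    - {"tx": 0,"ty": 0,"tz": 0.8,"wx": 0,"wy": 0,"wz": 0}
    - {"tx": 0,"ty": 0,"tz": 0,"wx": 0,"wy": 0,"wz": 0}
    - {"tx": 0,"ty": 0,"tz": 0,"wx": 0,"wy": 0,"wz": 0}

```text
t: 3.75
position: [0.5134, 0.0507, 0.1239]
ee_rot: [-3.112, 0.417, -0.01]
force: [-1.0, 0.6, 0.6]
opening: 1.001
```

```bash
python3 - <<'E'
from rig import bot
from h import *
s=bot.observe(); go(s,(.511,.051,.116),-15.4)
E
```

```text
pos [0.5134 0.0507 0.1239] yaw -15.27 open 1.001 F [-1.   0.6  0.6] t 3.75
  shift cm [-0.25  0.03  0.79] turn deg [-0.13 -0.36  0.13]
```

Emit:
jog_arm:
  steps:
    - {"tx": -0.25,"ty": 0,"tz": 0.8,"wx": 0,"wy": -0.4,"wz": 0}
    - {"tx": 0,"ty": 0,"tz": 0,"wx": 0,"wy": 0,"wz": 0}
    - {"tx": 0,"ty": 0,"tz": 0,"wx": 0,"wy": 0,"wz": 0}
  claw: 50

```text
t: 4.05
position: [0.5113, 0.0514, 0.1162]
ee_rot: [-3.111, 0.417, -0.0]
force: [-0.3, 0.4, 0.3]
opening: 0.801
```

Emit:
jog_arm:
  steps:
    - {"tx": 0,"ty": 0,"tz": 0,"wx": 0,"wy": 0,"wz": 0}
    - {"tx": 0,"ty": 0,"tz": 0,"wx": 0,"wy": 0,"wz": 0}
    - {"tx": 0,"ty": 0,"tz": 0,"wx": 0,"wy": 0,"wz": 0}
  claw: 80

```text
t: 4.35
position: [0.5118, 0.051, 0.1172]
ee_rot: [-3.112, 0.417, -0.003]
force: [0.1, 0.5, -0.6]
opening: 0.69
```

```bash
python3 - <<'E'
from rig import bot
from h import *
s=bot.observe(); go(s,(.511,.051,.116),-15.4)
E
```

```text
pos [0.5118 0.051  0.1172] yaw -15.27 open 0.69 F [ 0.1  0.5 -0.6] t 4.35
  shift cm [-0.08  0.02  0.12] turn deg [-0.14 -0.1   0.13]
```

Emit:
jog_arm:
  steps:
    - {"tx": 0,"ty": 0,"tz": 0,"wx": 0,"wy": 0,"wz": 0}
    - {"tx": 0,"ty": 0,"tz": 0,"wx": 0,"wy": 0,"wz": 0}
  claw: 90

```text
t: 4.55
position: [0.5122, 0.0508, 0.118]
ee_rot: [-3.112, 0.417, -0.005]
force: [-0.8, -0.1, 0.2]
opening: 0.654
```

Emit:
jog_arm:
  steps:
    - {"tx": 0,"ty": 0,"tz": 0,"wx": 0,"wy": 0,"wz": 0}
    - {"tx": 0,"ty": 0,"tz": 0,"wx": 0,"wy": 0,"wz": 0}
  claw: 98

```text
t: 4.75
position: [0.5126, 0.0506, 0.1187]
ee_rot: [-3.112, 0.417, -0.007]
force: [-0.4, -0.1, 0.3]
opening: 0.615
```

Emit:
jog_arm:
  steps:
    - {"tx": 0,"ty": 0,"tz": 0,"wx": 0,"wy": 0,"wz": 0}
    - {"tx": 0,"ty": 0,"tz": 0,"wx": 0,"wy": 0,"wz": 0}
  claw: 106

```text
t: 4.95
position: [0.5129, 0.0504, 0.1194]
ee_rot: [-3.112, 0.417, -0.009]
force: [-0.3, -2.4, 0.9]
opening: 0.585
```

```bash
python3 - <<'E'
from rig import bot
from h import *
s,c,W=wrist(bot,"w4"); go(s,(.511,.051,.116),-15.4)
E
```

```text
pos [0.5129 0.0504 0.1194] yaw -15.27 open 0.585 F [-0.3 -2.4  0.9] t 4.95
  shift cm [-0.2  -0.01  0.34] turn deg [-0.14 -0.31  0.13]
```

View pics/w4.png

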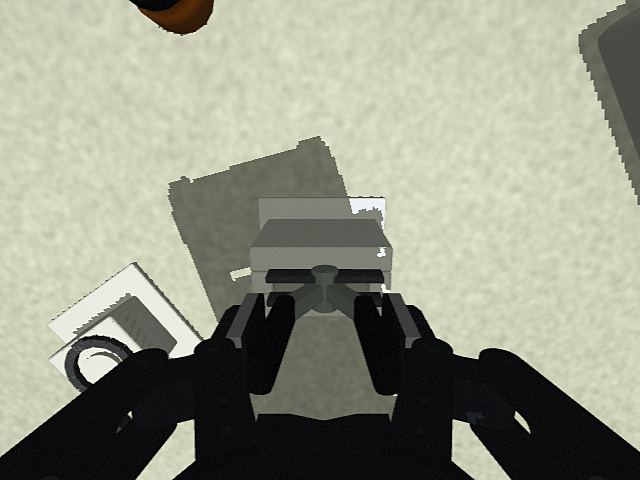

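```bash
python3 - <<'E'
from h import *
for n,px in(("w3",[(315,258),(315,272),(315,378),(315,392)]),("w4",[(385,252),(385,262),(385,382),(385,394),(345,235),(345,412),(300,272),(300,375)])):
    c=np.load(f"pics/{n}.npz"); W=world(c,c["pose"]); T=c["pose"]@np.linalg.inv(c["T_tool_cam"])
    for v,u in px: print(n,(v,u),((W[v,u]-T[:3,3])@T[:3,:3]*1000).round(1),(W[v,u,2]*1000).round(1))
E
```

```text
w3 (315, 258) [ -1.8 -27.8   6.7] 152.8
w3 (315, 272) [ -3.4 -22.2   9.6] 149.9
w3 (315, 378) [-2.6 24.9  8. ] 151.5
w3 (315, 392) [-1.4 30.6  5.9] 153.6
w4 (385, 252) [ -3.6 -22.3 -36.9] 156.3
w4 (385, 262) [ -3.8 -19.1 -36.7] 156.1
w4 (385, 382) [ -3.1  19.5 -37.5] 156.8
w4 (385, 394) [ -3.9  23.6 -36.6] 155.9
w4 (345, 235) [  8.2 -28.  -32.3] 151.8
w4 (345, 412) [ 13.   27.5 -39.9] 159.3
w4 (300, 272) [ -7.5 -25.6  33.3] 86.1
w4 (300, 375) [-6.8 27.1 31.8] 87.4
```

View 4: the pads at (245,330) and (405,330) meet the handles at (265,370) and (380,370). The handle span is about 50 mm, so the opening reading × 85 mm is right and the pliers are half squeezed. I'll relax, lower 3 mm, close lightly and lift.

Emit:
jog_arm:
  steps:
    - {"tx": -0.1,"ty": 0,"tz": 0.1,"wx": 0,"wy": 0,"wz": 0}
    - {"tx": -0.1,"ty": 0,"tz": 0.35,"wx": 0,"wy": -0.3,"wz": 0}
    - {"tx": 0,"ty": 0,"tz": 0.03,"wx": 0,"wy": 0,"wz": 0}
  claw: 76

```text
t: 5.3
position: [0.5108, 0.0511, 0.114]
ee_rot: [-3.111, 0.417, 0.0]
force: [-1.7, -3.0, 6.2]
opening: 0.701
```

Emit:
jog_arm:
  steps:
    - {"tx": 0,"ty": 0,"tz": 0.03,"wx": 0,"wy": 0,"wz": 0}
    - {"tx": 0,"ty": 0,"tz": 0.03,"wx": 0,"wy": 0,"wz": 0}
    - {"tx": 0,"ty": 0,"tz": 0.03,"wx": 0,"wy": 0,"wz": 0}
  claw: 89

```text
t: 5.6
position: [0.5114, 0.0509, 0.1142]
ee_rot: [-3.111, 0.417, -0.003]
force: [-4.0, -1.8, 8.4]
opening: 0.654
```

Emit:
jog_arm:
  steps:
    - {"tx": 0,"ty": 0,"tz": -0.8,"wx": 0,"wy": 0,"wz": 0}
    - {"tx": 0,"ty": 0,"tz": -0.8,"wx": 0,"wy": 0,"wz": 0}
    - {"tx": 0,"ty": 0,"tz": 0.03,"wx": 0,"wy": 0,"wz": 0}

```text
t: 5.9
position: [0.511, 0.0511, 0.1303]
ee_rot: [-3.111, 0.416, 0.0]
force: [-0.3, -0.6, -1.3]
opening: 0.652
```

```bash
python3 - <<'E'
from rig import bot
from h import *
s,c,W=wrist(bot,"w5"); go(s,(.511,.051,.116+.075),-15.4)
T=tool(s); L=(W-T[:3,3])@T[:3,:3]*1000
m=(abs(L[...,1])<40)&(abs(L[...,0])<20)
# plate: dark around 20-45 mm ahead of the TCP
q=m&(L[...,2]>25)&(L[...,2]<42); p=L[q]; print("plate(tool mm)",len(p),np.percentile(p,[2,50,98],axis=0).round(1).tolist())
E
```

```text
pos [0.511  0.0511 0.1303] yaw -15.25 open 0.652 F [-0.3 -0.6 -1.3] t 5.9
  shift cm [ 0.   -0.01 -6.07] turn deg [-0.15  0.02  0.15]
plate(tool mm) 2605 [[-10.6, -28.1, 25.2], [6.2, 0.6, 28.1], [9.8, 29.6, 38.1]]
```

Emit:
jog_arm:
  steps:
    - {"tx": 0,"ty": 0,"tz": -2,"wx": 0,"wy": 0,"wz": 0}
    - {"tx": 0,"ty": 0,"tz": -2.5,"wx": 0,"wy": 0,"wz": 0}
    - {"tx": 0,"ty": 0,"tz": -2.5,"wx": 0,"wy": 0,"wz": 0}
    - {"tx": 0,"ty": 0,"tz": -1.5,"wx": 0,"wy": 0,"wz": 0}
    - {"tx": 0,"ty": 0,"tz": 0.03,"wx": 0,"wy": 0,"wz": 0}

```text
t: 6.45
position: [0.5098, 0.051, 0.2153]
ee_rot: [-3.112, 0.416, 0.008]
force: [0.1, 0.1, -1.1]
opening: 0.653
```

```bash
python3 - <<'E'
from rig import bot
from h import *
s=bot.observe(); go(s,(.42,.204,.215),14)
E
```

```text
pos [0.5098 0.051  0.2153] yaw -15.24 open 0.653 F [ 0.1  0.1 -1.1] t 6.45
  shift cm [-12.69 -12.4    0.11] turn deg [ -0.16   0.26 -29.24]
```

Emit:
jog_arm:
  steps:
    - {"tx": -1.5,"ty": -1.5,"tz": 0,"wx": 0,"wy": 0,"wz": 0}
    - {"tx": -3,"ty": -3,"tz": 0,"wx": 0,"wy": 0,"wz": 0}
    - {"tx": -3,"ty": -3,"tz": 0,"wx": 0,"wy": 0,"wz": 0}
    - {"tx": -3,"ty": -3,"tz": 0,"wx": 0,"wy": 0,"wz": 0}
    - {"tx": -1.5,"ty": -1.5,"tz": 0,"wx": 0,"wy": 0,"wz": 0}

```text
t: 6.95
position: [0.4223, 0.2005, 0.2102]
ee_rot: [3.113, -0.425, -0.016]
force: [1.0, -0.0, -1.8]
opening: 0.657
```

Emit:
jog_arm:
  steps:
    - {"tx": 0,"ty": 0,"tz": 0,"wx": 0,"wy": 0,"wz": -6}
    - {"tx": 0,"ty": 0,"tz": 0,"wx": 0,"wy": 0,"wz": -8}
    - {"tx": 0,"ty": 0,"tz": 0,"wx": 0,"wy": 0,"wz": -8}
    - {"tx": 0,"ty": 0,"tz": 0,"wx": 0,"wy": 0,"wz": -6}
    - {"tx": 0,"ty": 0,"tz": 0.03,"wx": 0,"wy": 0,"wz": 0}

```text
t: 7.45
position: [0.4184, 0.2032, 0.2037]
ee_rot: [-3.118, -0.377, 0.028]
force: [0.2, -0.5, -2.5]
opening: 0.652
```

```bash
cat >> h.py <<'E'
def loc(W,s):
    T=tool(s); return (W-T[:3,3])@T[:3,:3]*1000
E
python3 - <<'E'
from rig import bot
from h import *
s,c,W=wrist(bot,"w6"); go(s,(.42,.204,.215),14)
z=W[...,2];f=c["frame"].astype(int);g=f.sum(-1)/3
k=np.hypot(W[...,0]-.467,W[...,1]-.215)<.06
lug=(k&(z>.0485)&(z<.056)).astype(np.uint8)
n,lab,st,ce=cv2.connectedComponentsWithStats(lug)
for i in range(1,n):
    if st[i,4]>30: rect(W[lab==i],f"lug blob px {ce[i].round()}")
rect(W[k&(z>.037)&(z<.056)&(g<85)],"ring dark")
print("g ring",np.percentile(g[k&(z>.037)],[5,25,50,75,95]))
L=loc(W,s); q=(abs(L[...,1])<30)&(abs(L[...,0])<25)&(L[...,2]>90)&(L[...,2]<118)
p=L[q]; print("tips",len(p)); 
for a,b in((-30,0),(0,30)):
    r=p[(p[:,1]>a)&(p[:,1]<=b)]; print(len(r), np.percentile(r,[1,50,99],axis=0).round(1).tolist() if len(r) else "")
E
```

```text
pos [0.4184 0.2032 0.2037] yaw 13.78 open 0.652 F [ 0.2 -0.5 -2.5] t 7.45
  shift cm [ 0.16 -0.04 -1.14] turn deg [-0.18  0.99 -0.22]
lug blob px [304. 198.] 157 ctr 436.2 223.1 size 14.2 7.1 ang 23.8 z [50.6 51.9 53. ]
lug blob px [342. 197.] 158 ctr 443.8 193.4 size 14.2 7.2 ang 4.9 z [50.4 51.9 53.2]
ring dark 1660 ctr 467.4 212.2 size 69.4 52.9 ang 14.4 z [43.3 45.2 52.3]
g ring [  3.66666667   9.33333333  13.          26.         129.33333333]
tips 166
81 [[-4.0, -12.0, 90.2], [4.9, -7.8, 95.7], [5.5, -6.7, 103.1]]
85 [[-3.8, 8.9, 90.4], [4.9, 10.0, 96.2], [5.7, 14.6, 103.5]]
```

View pics/w6.png

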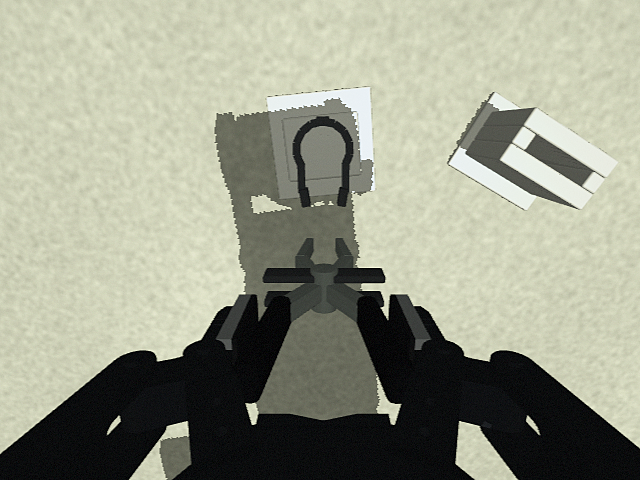

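View 6: the lugs at (304,198) and (342,197) show the ring clearly ahead, with the pliers' tip ends at (308,242) and (341,242). The tips span about 29 mm, so the pliers are partly spread and I have to loosen slightly.

Emit:
jog_arm:
  steps:
    - {"tx": 0,"ty": 0,"tz": -0.4,"wx": 0,"wy": 0.9,"wz": -0.5}
    - {"tx": 0,"ty": 0,"tz": 0.03,"wx": 0,"wy": 0,"wz": 0}
    - {"tx": 0,"ty": 0,"tz": 0.03,"wx": 0,"wy": 0,"wz": 0}
  claw: 82

```text
t: 7.8
position: [0.4182, 0.203, 0.2063]
ee_rot: [-3.116, -0.375, 0.003]
force: [-0.7, 0.2, -1.0]
opening: 0.677
```

```bash
cat >> h.py <<'E'
def tips(c,s,W,rows=range(236,268,3)):
    g=c["frame"].astype(int).sum(-1)/3; L=loc(W,s)
    m=(L[...,2]>60)&(L[...,2]<116)&(abs(L[...,0])<20)&(abs(L[...,1])<35)
    for v in rows:
        u=np.flatnonzero(m[v])
        if len(u)>1:
            i=np.flatnonzero(np.diff(u)>4); a,b=u[0],u[-1]
            ci=(u[i[0]],u[i[0]+1]) if len(i) else (a,b)
            print(v,[(int(q),L[v,q].round(1).tolist()) for q in (a,*ci,b)])
E
python3 - <<'E'
from rig import bot
from h import *
c=np.load("pics/w6.npz"); T=c["pose"]@np.linalg.inv(c["T_tool_cam"])
s={"ee_rot":R.from_matrix(T[:3,:3]).as_rotvec(),"position":T[:3,3]}
tips(c,s,world(c,c["pose"]))
s,c,W=wrist(bot,"w7"); go(s,(.42,.204,.215),14.4); tips(c,s,W)
E
```

```text
239 [(305, [5.4, -11.5, 100.1]), (312, [5.4, -6.7, 100.1]), (335, [5.2, 8.9, 100.7]), (342, [5.3, 13.7, 100.3])]
242 [(304, [5.3, -11.8, 93.2]), (312, [3.2, -6.8, 100.2]), (335, [3.1, 9.0, 100.5]), (344, [5.4, 14.6, 92.7])]
245 [(302, [5.4, -12.8, 86.1]), (312, [1.4, -6.7, 99.2]), (335, [1.3, 8.9, 99.2]), (345, [4.9, 15.0, 87.6])]
248 [(300, [5.1, -13.7, 80.8]), (312, [-1.1, -6.8, 100.1]), (335, [-1.3, 9.0, 100.7]), (347, [5.0, 15.9, 81.0])]
251 [(298, [5.1, -14.6, 74.5]), (312, [-3.2, -6.8, 100.1]), (335, [-3.1, 9.0, 99.6]), (349, [5.1, 16.7, 74.6])]
254 [(296, [4.8, -15.5, 69.8]), (311, [-3.6, -7.3, 94.7]), (336, [-3.8, 9.5, 95.2]), (351, [5.0, 17.5, 68.9])]
257 [(296, [4.3, -15.2, 65.7]), (310, [-4.7, -7.9, 91.8]), (338, [-3.3, 10.6, 87.5]), (352, [3.6, 18.0, 67.6])]
260 [(295, [1.5, -16.0, 68.2]), (310, [4.0, -6.8, 61.2]), (336, [4.1, 8.2, 61.0]), (352, [2.1, 18.0, 66.6])]
263 [(295, [0.2, -15.9, 66.7]), (297, [1.9, -14.4, 61.8]), (350, [2.0, 16.4, 61.7]), (352, [0.4, 18.0, 66.1])]
266 [(295, [-1.7, -16.0, 66.5]), (297, [-0.2, -14.5, 62.5]), (349, [0.7, 15.7, 60.0]), (352, [-2.1,
[... 562 characters left out ...]
1.3]), (345, [5.0, 14.6, 80.8])]
251 [(300, [5.1, -13.4, 74.7]), (314, [-3.2, -5.4, 100.0]), (333, [-3.3, 7.6, 100.1]), (347, [4.8, 15.5, 75.5])]
254 [(298, [4.6, -14.3, 70.3]), (313, [-3.9, -6.0, 95.7]), (334, [-4.4, 8.2, 97.1]), (349, [4.6, 16.4, 70.1])]
257 [(296, [3.6, -15.3, 67.6]), (311, [-3.6, -7.1, 88.5]), (336, [-3.2, 9.2, 87.3]), (351, [4.0, 17.3, 66.5])]
260 [(296, [2.3, -15.3, 66.1]), (311, [3.7, -6.2, 62.1]), (336, [4.1, 8.2, 60.9]), (351, [2.7, 17.2, 65.0])]
263 [(296, [0.8, -15.2, 64.9]), (297, [1.8, -14.4, 62.3]), (349, [2.5, 15.7, 60.2]), (351, [0.4, 17.4, 65.9])]
266 [(296, [-1.4, -15.3, 65.8]), (298, [0.5, -13.7, 60.6]), (349, [0.6, 15.8, 60.3]), (351, [-1.6, 17.4, 66.2])]
```

Emit:
jog_arm:
  steps:
    - {"tx": 0,"ty": 0,"tz": 0.03,"wx": 0,"wy": 0,"wz": -0.7}
    - {"tx": 0,"ty": 0,"tz": 0.03,"wx": 0,"wy": 0,"wz": 0}
    - {"tx": 1.0,"ty": 0,"tz": 0.5,"wx": 0,"wy": 0,"wz": 0}
    - {"tx": 0.7,"ty": 0,"tz": 0.8,"wx": 0,"wy": 0,"wz": 0}
    - {"tx": 0,"ty": 0,"tz": 0.03,"wx": 0,"wy": 0,"wz": 0}
  claw: 78

```text
t: 8.35
position: [0.4363, 0.2076, 0.1912]
ee_rot: [-3.114, -0.394, 0.002]
force: [-0.0, -0.2, -1.8]
opening: 0.69
```

```bash
cat >> h.py <<'E'
def lugs(W):
    z=W[...,2]; k=np.hypot(W[...,0]-.44,W[...,1]-.208)<.03
    lug=(k&(z>.0485)&(z<.0545)).astype(np.uint8)
    n,lab,st,ce=cv2.connectedComponentsWithStats(lug); out=[]
    for i in range(1,n):
        if st[i,4]>60:
            rect(W[lab==i],f"lug px {ce[i].round()}"); out.append(cv2.minAreaRect((W[lab==i][:,:2]*1000).astype(np.float32))[0])
    if len(out)==2:
        a,b=np.array(out); d=(a-b)*np.sign(a[1]-b[1]); print("mid",((a+b)/2).round(1),"sep",np.hypot(*d).round(1),"yaw",(np.degrees(np.arctan2(d[1],d[0]))-90).round(1))
E
python3 - <<'E'
from rig import bot
from h import *
s,c,W=wrist(bot,"w8"); go(s,(.4392,.2094,.163),14.4); tips(c,s,W,range(233,260,3)); lugs(W)
E
```

```text
pos [0.4363 0.2076 0.1912] yaw 14.41 open 0.69 F [-0.  -0.2 -1.8] t 8.35
  shift cm [ 0.33 -0.09  2.82] turn deg [-0.17  0.06  0.01]
242 [(308, [3.5, -9.4, 99.3]), (315, [3.1, -4.7, 100.4]), (332, [3.1, 6.9, 100.6]), (339, [3.2, 11.7, 100.1])]
245 [(306, [3.0, -10.6, 94.0]), (315, [1.2, -4.7, 99.6]), (332, [1.0, 6.9, 100.3]), (341, [3.4, 12.7, 92.7])]
248 [(304, [3.5, -11.5, 85.8]), (315, [-1.1, -4.7, 100.3]), (332, [-1.0, 6.9, 99.7]), (343, [3.0, 13.7, 87.2])]
251 [(302, [3.2, -12.5, 80.3]), (315, [-2.8, -4.7, 98.7]), (332, [-3.3, 6.9, 100.2]), (345, [3.4, 14.5, 79.6])]
254 [(300, [3.3, -13.4, 74.2]), (315, [-5.3, -4.8, 99.7]), (332, [-5.5, 7.0, 100.3]), (347, [3.0, 15.5, 75.1])]
257 [(298, [3.1, -14.3, 69.1]), (314, [-6.4, -5.4, 96.7]), (333, [-6.4, 7.6, 96.5]), (349, [3.0, 16.4, 69.3])]
lug px [303. 226.] 163 ctr 436.2 223.2 size 13.9 7.1 ang 24.2 z [50.  51.8 53. ]
lug px [342. 226.] 164 ctr 444.1 193.5 size 14.0 7.0 ang 5.9 z [50.5 51.9 53. ]
mid [440.2 208.3] sep 30.7 yaw 14.8
```

Emit:
jog_arm:
  steps:
    - {"tx": 0.5,"ty": -0.08,"tz": 0.9,"wx": 0,"wy": 0,"wz": -0.2}
    - {"tx": 0,"ty": 0,"tz": 0.9,"wx": 0,"wy": 0,"wz": 0}
    - {"tx": 0,"ty": 0,"tz": 0.7,"wx": 0,"wy": 0,"wz": 0}
    - {"tx": 0,"ty": 0,"tz": 0.03,"wx": 0,"wy": 0,"wz": 0}
    - {"tx": 0,"ty": 0,"tz": 0.03,"wx": 0,"wy": 0,"wz": 0}
  claw: 76

```text
t: 8.9
position: [0.4407, 0.2097, 0.1629]
ee_rot: [-3.113, -0.399, 0.004]
force: [-0.2, -0.1, -1.7]
opening: 0.701
```

```bash
python3 - <<'E'
from rig import bot
from h import *
s,c,W=wrist(bot,"w9"); go(s,(.4414,.2097,.160),14.6); tips(c,s,W,range(233,260,3)); lugs(W)
cv2.imwrite("pics/w9c.png",cv2.resize(c["frame"][180:340,230:430,::-1],None,fx=3,fy=3,interpolation=cv2.INTER_NEAREST))
E
```

```text
pos [0.4407 0.2097 0.1629] yaw 14.62 open 0.701 F [-0.2 -0.1 -1.7] t 8.9
  shift cm [0.07 0.02 0.29] turn deg [-0.17  0.14  0.02]
233 [(297, [5.6, -17.9, 114.8]), (306, [5.9, -11.4, 113.6]), (342, [5.5, 14.5, 115.1]), (351, [5.7, 20.9, 114.1])]
236 [(297, [4.5, -17.7, 110.7]), (307, [3.3, -10.8, 114.9]), (342, [4.5, 14.2, 110.5]), (351, [4.6, 20.6, 110.2])]
239 [(298, [2.3, -17.0, 110.7]), (315, [4.9, -4.7, 101.5]), (332, [4.9, 6.9, 101.5]), (351, [2.4, 20.6, 110.2])]
242 [(298, [-0.2, -17.1, 111.4]), (316, [3.0, -4.0, 100.9]), (332, [4.1, 6.8, 97.2]), (350, [-0.2, 20.1, 111.5])]
245 [(299, [-1.9, -16.3, 109.9]), (316, [0.8, -4.1, 100.9]), (332, [2.3, 6.8, 96.0]), (350, [-2.5, 20.1, 111.7])]
248 [(299, [-4.6, -16.5, 111.2]), (316, [-1.7, -4.1, 102.0]), (331, [-1.8, 6.3, 102.4]), (349, [-4.4, 19.4, 110.5])]
251 [(300, [-6.7, -15.8, 110.7]), (316, [-3.7, -4.1, 101.4]), (331, [-3.6, 6.3, 101.1]), (349, [-7.3, 19.6, 112.3])]
254 [(299, [4.6, -13.7, 70.4]), (315, [-4.6, -4.7, 97.7]), (332, [-4.7, 6.9, 97.8]), (348, [4.4, 15.8, 70.7])]
257 [(297, [3.8, -14.7, 67.2]), (313, [-4.7, -5.9, 91.6]), (334, [-4.2, 8.0, 90.1]), (350, [3.5, 16.8, 67.8])]
lug px [302. 240.] 144 ctr 436.8 223.4 size 12.6 6.9 ang 23.7 z [49.4 51.8 53.1]
lug px [346. 241.] 161 ctr 444.0 193.5 size 14.1 7.1 ang 6.5 z [50. 52. 53.]
mid [440.4 208.4] sep 30.8 yaw 13.6
```

View pics/w9c.png

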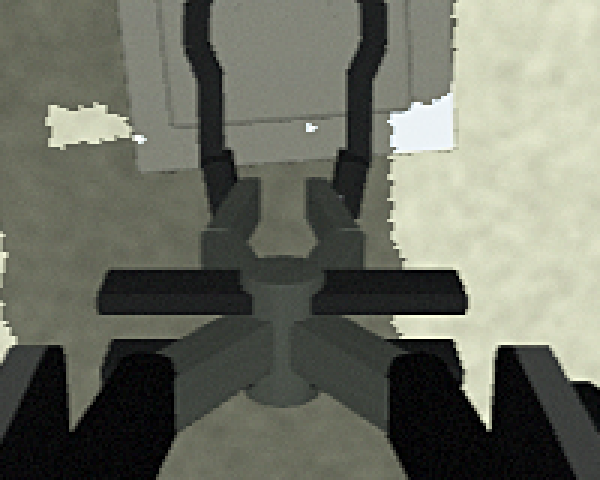

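View 9 (crop): the blades at (238,205) and (328,205) sit symmetrically between the lugs at (220,185) and (350,185), and the numbers agree to 0.1 mm sideways. I descend.

Emit:
jog_arm:
  steps:
    - {"tx": -0.08,"ty": 0,"tz": 0.6,"wx": 0,"wy": 0,"wz": 0}
    - {"tx": 0,"ty": 0,"tz": 0.7,"wx": 0,"wy": 0,"wz": 0}
    - {"tx": 0,"ty": 0,"tz": 0.5,"wx": 0,"wy": 0,"wz": 0}
    - {"tx": 0,"ty": 0,"tz": 0.03,"wx": 0,"wy": 0,"wz": 0}

```text
t: 9.35
position: [0.4398, 0.2096, 0.1436]
ee_rot: [-3.113, -0.4, 0.003]
force: [0.1, -0.3, -1.1]
opening: 0.701
```

```bash
python3 - <<'E'
from rig import bot
from h import *
s,c,W=wrist(bot,"w10"); go(s,(.4399,.2095,.137),14.6); tips(c,s,W,range(239,260,3)); lugs(W)
E
```

```text
pos [0.4398 0.2096 0.1436] yaw 14.63 open 0.701 F [ 0.1 -0.3 -1.1] t 9.35
  shift cm [0.01 0.01 0.66] turn deg [-0.17  0.07  0.03]
239 [(293, [5.5, -19.6, 99.5]), (316, [4.8, -4.0, 101.8]), (332, [5.6, 6.9, 99.3]), (354, [5.7, 21.8, 98.9])]
242 [(293, [3.2, -19.7, 100.1]), (316, [2.9, -4.0, 101.1]), (332, [3.9, 6.8, 97.7]), (354, [3.6, 21.8, 98.8])]
245 [(295, [3.0, -17.9, 93.9]), (316, [0.8, -4.1, 100.9]), (332, [1.7, 6.9, 98.0]), (353, [3.2, 20.7, 93.2])]
248 [(295, [1.5, -17.8, 92.2]), (316, [-1.2, -4.1, 100.5]), (332, [-0.3, 6.9, 97.7]), (352, [1.6, 19.9, 91.4])]
251 [(296, [-0.9, -17.3, 93.0]), (316, [-3.6, -4.1, 101.3]), (332, [-2.4, 6.9, 97.4]), (352, [-0.7, 20.0, 92.4])]
254 [(296, [-2.7, -17.2, 92.1]), (315, [-4.5, -4.7, 97.2]), (333, [-3.5, 7.5, 94.4]), (351, [-3.0, 19.4, 92.8])]
257 [(297, [4.0, -14.7, 66.6]), (313, [-4.0, -5.9, 89.6]), (334, [-4.5, 8.1, 91.1]), (350, [3.7, 16.8, 67.2])]
lug px [303. 246.] 164 ctr 437.7 221.5 size 11.6 13.3 ang 14.0 z [49.3 51.3 53.7]
lug px [348. 246.] 114 ctr 444.9 193.7 size 9.8 7.0 ang 3.3 z [49.5 51.  52. ]
mid [441.3 207.6] sep 28.7 yaw 14.5
```

Emit:
jog_arm:
  steps:
    - {"tx": 0,"ty": 0,"tz": 0.5,"wx": 0,"wy": 0,"wz": 0}
    - {"tx": 0,"ty": 0,"tz": 0.2,"wx": 0,"wy": 0,"wz": 0}
    - {"tx": 0,"ty": 0,"tz": 0.03,"wx": 0,"wy": 0,"wz": 0}

```text
t: 9.7
position: [0.4401, 0.2097, 0.1363]
ee_rot: [-3.113, -0.4, 0.001]
force: [-0.5, -0.6, -1.2]
opening: 0.698
```

Emit:
jog_arm:
  steps:
    - {"tx": 0,"ty": 0,"tz": 0.03,"wx": 0,"wy": 0,"wz": 0}
    - {"tx": 0,"ty": 0,"tz": 0.03,"wx": 0,"wy": 0,"wz": 0}
    - {"tx": 0,"ty": 0,"tz": 0.03,"wx": 0,"wy": 0,"wz": 0}
  claw: 110
  grip_force: 40

```text
t: 10.0
position: [0.4402, 0.2096, 0.1357]
ee_rot: [-3.113, -0.4, 0.001]
force: [-0.9, -1.1, 0.7]
opening: 0.572
```

```bash
python3 - <<'E'
from rig import bot
from h import *
s,c,W=wrist(bot,"w11"); go(s,(.4399,.2095,.137),14.6); tips(c,s,W,range(242,257,4)); lugs(W)
E
```

```text
pos [0.4402 0.2096 0.1357] yaw 14.63 open 0.572 F [-0.9 -1.1  0.7] t 10.0
  shift cm [-0.04  0.   -0.13] turn deg [-0.17  0.    0.03]
242 [(287, [5.0, -23.2, 94.3]), (299, [3.7, -15.5, 98.6]), (349, [3.2, 18.5, 99.9]), (361, [4.7, 26.1, 94.9])]
246 [(287, [1.6, -23.5, 96.0]), (308, [-1.2, -9.7, 105.2]), (340, [-0.2, 12.5, 101.8]), (361, [1.4, 26.4, 96.8])]
250 [(288, [-0.0, -22.5, 92.4]), (308, [-3.9, -9.7, 104.5]), (340, [-3.3, 12.5, 102.5]), (359, [-0.4, 24.8, 93.6])]
254 [(289, [-2.5, -21.8, 91.5]), (308, [-7.3, -9.8, 105.7]), (340, [-6.3, 12.6, 102.6]), (360, [-2.5, 25.3, 91.2])]
lug px [293. 225.] 72 ctr 453.7 231.7 size 4.8 8.6 ang 60.4 z [48.8 50.1 52.6]
```

Emit:
jog_arm:
  steps:
    - {"tx": 0,"ty": 0,"tz": 0.02,"wx": 0,"wy": 0,"wz": 0}
    - {"tx": 0,"ty": 0,"tz": 0.02,"wx": 0,"wy": 0,"wz": 0}
    - {"tx": 0,"ty": 0,"tz": 0.02,"wx": 0,"wy": 0,"wz": 0}
    - {"tx": 0,"ty": 0,"tz": 0.02,"wx": 0,"wy": 0,"wz": 0}
  claw: 170
  grip_force: 45

```text
t: 10.45
position: [0.4402, 0.2096, 0.135]
ee_rot: [-3.113, -0.4, 0.0]
force: [0.4, -0.8, 0.5]
opening: 0.448
```

```bash
python3 - <<'E'
from rig import bot
from h import *
s,c,W=wrist(bot,"w12"); go(s,(.4399,.2095,.137),14.6); tips(c,s,W,range(242,257,4))
cv2.imwrite("pics/w12c.png",cv2.resize(c["frame"][150:320,220:430,::-1],None,fx=3,fy=3,interpolation=cv2.INTER_NEAREST))
E
```

```text
pos [0.4402 0.2096 0.135 ] yaw 14.63 open 0.448 F [ 0.4 -0.8  0.5] t 10.45
  shift cm [-0.04 -0.   -0.2 ] turn deg [-0.16 -0.01  0.03]
242 [(281, [4.6, -27.3, 95.4]), (300, [1.8, -15.3, 104.9]), (347, [1.9, 17.4, 104.6]), (366, [4.6, 29.5, 95.3])]
246 [(281, [1.5, -27.6, 96.5]), (300, [-0.7, -15.2, 103.7]), (347, [-0.1, 17.3, 101.5]), (366, [0.6, 30.1, 99.3])]
250 [(282, [-0.2, -26.6, 93.0]), (300, [-3.7, -15.3, 103.7]), (347, [-2.5, 17.2, 99.9]), (365, [-0.9, 29.0, 95.0])]
254 [(282, [-2.5, -26.5, 91.4]), (300, [-5.9, -15.2, 101.7]), (347, [-5.0, 17.2, 98.7]), (365, [-2.4, 28.6, 91.0])]
```

View pics/w12c.png

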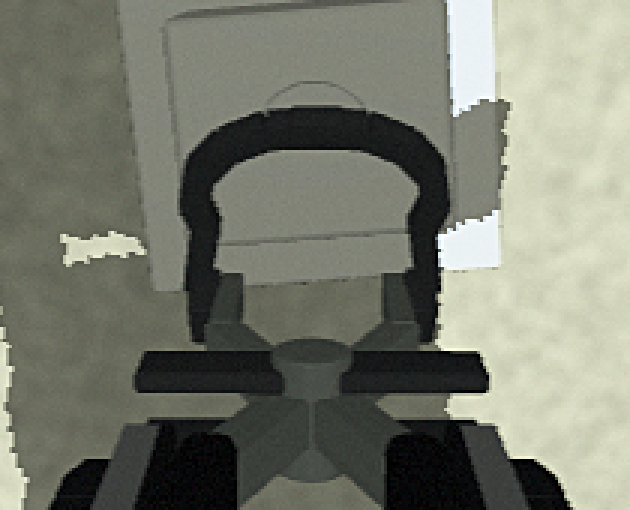

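```bash
cat >> h.py <<'E'
def ring(c,s,W):
    """dark ring pixels away from pliers, in tool mm: plane tilt and extents"""
    L=loc(W,s); g=c["frame"].astype(int).sum(-1)/3
    m=(g<45)&(L[...,0]>12)&(L[...,0]<75)&(abs(L[...,1]-1)<40)&(L[...,2]>70)&(L[...,2]<103)
    n,lab,st,ce=cv2.connectedComponentsWithStats(m.astype(np.uint8)); i=1+np.argmax(st[1:,4]); p=L[lab==i]
    print("ring px",st[i],"x,y,z pct2/50/98",np.percentile(p,[1,50,99],axis=0).round(1).tolist())
    A=np.c_[p[:,:2],np.ones(len(p))]; k=np.linalg.lstsq(A,p[:,2],rcond=None)[0]; r=p[:,2]-A@k
    A2=A[abs(r)<2]; k=np.linalg.lstsq(A2,p[abs(r)<2,2],rcond=None)[0]
    print("plane z=",k.round(3),"slopes rad; back z at x=57:",(k@[57,1,1]).round(1),"front x=7:",(k@[7,1,1]).round(1),"rms",np.std(p[abs(r)<2,2]-A2@k).round(2))
    return p
E
python3 - <<'E'
from h import *
c=np.load("pics/w12.npz"); T=c["pose"]@np.linalg.inv(c["T_tool_cam"]); s={"ee_rot":R.from_matrix(T[:3,:3]).as_rotvec(),"position":T[:3,3]}
W=world(c,c["pose"]); p=ring(c,s,W)
for v,u in ((190,323),(185,323),(210,286),(210,365)): print(v,u,(W[v,u]*1000).round(1),loc(W,s)[v,u].round(1),c["frame"][v,u])
E
```

```text
ring px [348 190  22  44 399] x,y,z pct2/50/98 [[12.6, 16.4, 70.1], [27.6, 24.1, 77.0], [41.8, 28.6, 88.9]]
plane z= [-7.5100e-01 -1.6000e-02  9.8296e+01] slopes rad; back z at x=57: 55.5 front x=7: 93.0 rms 0.8
190 323 [483.  220.1  71.1] [44.   0.8 63.9] [29 30 31]
185 323 [485.3 220.7  67.8] [46.4  0.8 67.3] [74 73 71]
210 286 [464.9 237.9  62.3] [ 31.  -21.   72.8] [24 28 29]
210 365 [476.4 192.7  60.7] [30.7 25.6 74.2] [20 22 16]
```

View 12 (crop): the ring is fully spread, but its back at (315,125) has risen. The fit gives a tilt of about 37°: the pads swing forward as they close and pushed the lugs down over the seat's edge. I relax the grip slowly so the ring lies flat again, then re-squeeze with a compensating arm lift.

Emit:
jog_arm:
  steps:
    - {"tx": 0,"ty": 0,"tz": 0.03,"wx": 0,"wy": 0,"wz": 0}
    - {"tx": 0,"ty": 0,"tz": 0.03,"wx": 0,"wy": 0,"wz": 0}
  claw: 120

```text
t: 10.7
position: [0.4402, 0.2097, 0.1341]
ee_rot: [-3.113, -0.4, 0.001]
force: [0.0, -0.5, -1.5]
opening: 0.53
```

Emit:
jog_arm:
  steps:
    - {"tx": 0,"ty": 0,"tz": 0.03,"wx": 0,"wy": 0,"wz": 0}
    - {"tx": 0,"ty": 0,"tz": 0.03,"wx": 0,"wy": 0,"wz": 0}
  claw: 100

```text
t: 10.9
position: [0.4401, 0.2097, 0.1332]
ee_rot: [-3.113, -0.399, 0.001]
force: [0.1, 0.5, -2.1]
opening: 0.609
```

Emit:
jog_arm:
  steps:
    - {"tx": 0,"ty": 0,"tz": 0.03,"wx": 0,"wy": 0,"wz": 0}
    - {"tx": 0,"ty": 0,"tz": 0.03,"wx": 0,"wy": 0,"wz": 0}
    - {"tx": 0,"ty": 0,"tz": 0.03,"wx": 0,"wy": 0,"wz": 0}
  claw: 80

```text
t: 11.2
position: [0.4401, 0.2098, 0.1322]
ee_rot: [-3.113, -0.4, 0.001]
force: [0.2, -0.1, -1.6]
opening: 0.688
```

```bash
python3 - <<'E'
from rig import bot
from h import *
s,c,W=wrist(bot,"w13"); go(s,(.4399,.2095,.137),14.6); tips(c,s,W,range(239,257,4)); p=ring(c,s,W)
L=loc(W,s); print([L[v,u].round(1).tolist() for v,u in((180,323),(170,323),(160,323))])
cv2.imwrite("pics/w13c.png",cv2.resize(c["frame"][120:320,220:430,::-1],None,fx=3,fy=3,interpolation=cv2.INTER_NEAREST))
E
```

```text
pos [0.4401 0.2098 0.1322] yaw 14.63 open 0.688 F [ 0.2 -0.1 -1.6] t 11.2
  shift cm [-0.02  0.02 -0.48] turn deg [-0.18  0.02  0.03]
239 [(292, [8.9, -19.2, 87.8]), (300, [8.7, -14.1, 88.7]), (346, [7.1, 16.0, 94.0]), (355, [8.6, 21.5, 88.9])]
243 [(292, [5.2, -19.6, 91.1]), (304, [3.7, -12.0, 96.3]), (343, [3.5, 14.2, 96.9]), (355, [4.8, 21.9, 92.5])]
247 [(293, [1.8, -19.2, 93.2]), (315, [-0.5, -4.7, 100.4]), (333, [0.4, 7.5, 97.7]), (354, [1.8, 21.4, 93.3])]
251 [(293, [-1.7, -19.5, 95.3]), (315, [-3.3, -4.8, 100.3]), (333, [-2.7, 7.6, 98.5]), (353, [-0.7, 20.7, 92.3])]
255 [(294, [-2.9, -18.4, 90.5]), (315, [-6.2, -4.8, 100.4]), (332, [-7.1, 7.0, 102.7]), (353, [-2.3, 20.4, 88.6])]
ring px [348 188  16  48 437] x,y,z pct2/50/98 [[12.5, 16.4, 70.1], [26.8, 20.5, 77.5], [43.0, 24.9, 86.7]]
plane z= [-6.2200e-01 -5.7000e-02  9.5518e+01] slopes rad; back z at x=57: 60.0 front x=7: 91.1 rms 0.76
[[49.3, 0.8, 66.0], [52.1, 0.8, 94.0], [58.4, 0.8, 91.6]]
```

View pics/w13c.png

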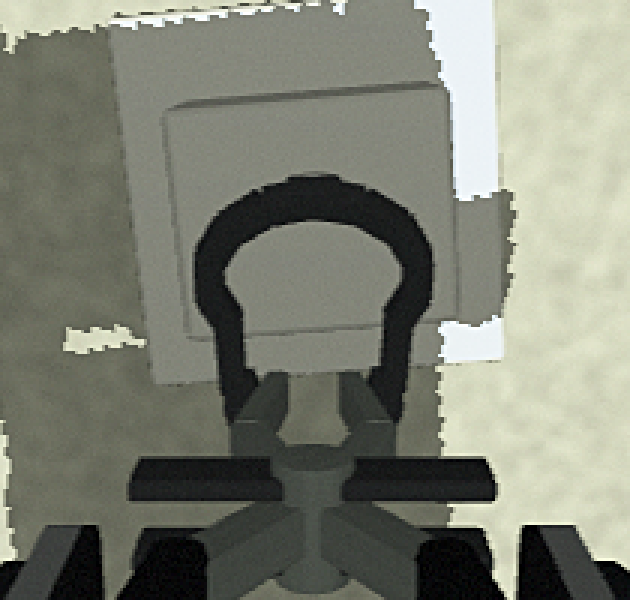

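View 13 (crop): at opening 0.69 the blades (275,395) and (355,395) are free of the lugs, yet the ring is still tilted by about 32°. I raise the arm slightly and open a little more to let it drop.

Emit:
jog_arm:
  steps:
    - {"tx": 0,"ty": 0,"tz": -0.3,"wx": 0,"wy": 0,"wz": 0}
    - {"tx": 0,"ty": 0,"tz": -0.2,"wx": 0,"wy": 0,"wz": 0}
    - {"tx": 0,"ty": 0,"tz": 0,"wx": 0,"wy": 0,"wz": 0}
    - {"tx": 0,"ty": 0,"tz": 0.03,"wx": 0,"wy": 0,"wz": 0}
  claw: 76

```text
t: 11.65
position: [0.4402, 0.2098, 0.1376]
ee_rot: [-3.113, -0.399, 0.0]
force: [0.5, 0.1, -1.2]
opening: 0.706
```

```bash
python3 - <<'E'
from rig import bot
from h import *
s,c,W=wrist(bot,"w14"); go(s,(.4399,.2095,.137),14.6); tips(c,s,W,range(239,257,4)); p=ring(c,s,W)
z=W[...,2];g=c["frame"].astype(int).sum(-1)/3
L=loc(W,s)
for v in range(150,240,6): print(v,g[v,323].round(),L[v,323].round(1).tolist(), "left",[ (int(u),L[v,u].round(1).tolist()) for u in np.flatnonzero((g[v,270:320]<45))[:1]+270])
E
```

```text
pos [0.4402 0.2098 0.1376] yaw 14.63 open 0.706 F [ 0.5  0.1 -1.2] t 11.65
  shift cm [-0.04  0.02  0.06] turn deg [-0.19 -0.01  0.03]
239 [(292, [7.7, -19.6, 92.1]), (301, [7.6, -13.7, 92.4]), (346, [7.0, 16.0, 94.5]), (355, [7.4, 21.9, 92.9])]
243 [(292, [4.8, -19.7, 92.6]), (301, [4.5, -13.9, 93.6]), (309, [3.2, -8.7, 97.9]), (355, [4.5, 22.0, 93.4])]
247 [(293, [2.3, -19.1, 91.6]), (301, [1.9, -13.9, 93.1]), (306, [3.2, -10.3, 88.7]), (355, [2.0, 22.0, 92.4])]
251 [(293, [-0.8, -19.2, 92.7]), (316, [-3.4, -4.1, 100.6]), (332, [-3.0, 6.9, 99.2]), (354, [-0.5, 21.3, 91.5])]
255 [(293, [-3.7, -19.3, 93.0]), (316, [-6.2, -4.1, 100.2]), (332, [-5.5, 6.9, 98.2]), (354, [-3.7, 21.5, 92.7])]
ring px [ 287  167   75   67 1511] x,y,z pct2/50/98 [[12.6, -21.3, 87.2], [39.5, 2.0, 89.5], [54.0, 24.6, 92.9]]
plane z= [-8.9000e-02  5.0000e-03  9.2835e+01] slopes rad; back z at x=57: 87.7 front x=7: 92.2 rms 0.66
150 88.0 [63.1, 0.8, 123.8] left []
156 131.0 [60.5, 0.8, 97.6] left []
162 131.0 [56.9, 0.8, 96.7] left []
168 21.0 [53.8, 0.8, 89.3] left [(317, [53.9, -2.9, 88.5])]
174 29.0 [50.3, 0.8, 88.0] left [(304, [50.0, -11.0, 91.3])]
180 146.0 [46.1, 0.8, 92.8] left [(297, [73.4, 0.7, -134.6])]
186 128.0 [42.1, 0.8, 94.3] left [(293, [42.9, -17.8, 88.8])]
192 127.0 [38.5, 0.8, 92.7] left [(290, [38.9, -19.9, 90.4])]
198 127.0 [73.4, 0.7, -134.6] left [(288, [35.2, -21.3, 89.9])]
204 128.0 [30.6, 0.8, 94.0] left [(288, [31.3, -21.4, 90.1])]
210 130.0 [26.9, 0.8, 92.6] left [(288, [27.5, -21.5, 89.7])]
216 127.0 [22.8, 0.8, 93.4] left [(289, [23.7, -20.9, 89.7])]
222 127.0 [17.9, 0.8, 97.4] left [(292, [19.4, -19.3, 91.3])]
228 101.0 [13.5, 0.8, 98.4] left [(293, [14.9, -18.9, 93.1])]
234 128.0 [-0.2, 0.8, 133.1] left [(293, [11.1, -18.9, 92.2])]
```

```bash
python3 - <<'E'
from h import *
for n in("w9","w11","w12","w14"):
    c=np.load(f"pics/{n}.npz"); T=c["pose"]@np.linalg.inv(c["T_tool_cam"]); s={"ee_rot":R.from_matrix(T[:3,:3]).as_rotvec(),"position":T[:3,3]}
    W=world(c,c["pose"]); L=loc(W,s); g=c["frame"].astype(int).sum(-1)/3; print("==",n,T[2,3].round(4))
    if n!="w9": ring(c,s,W)
    # cross plate: dark, tool z
    P=L[(abs(L[...,1])>16)&(abs(L[...,1])<29)&(abs(L[...,0])<14)&(L[...,2]>22)&(L[...,2]<45)]
    print("plate top z p10",np.percentile(P[:,2],[5,20,50]).round(1),"x",np.percentile(P[:,0],[5,95]).round(1))
    for sg in(-1,1):
        m=(sg*(L[...,1]-1)>9)&(sg*(L[...,1]-1)<32)&(L[...,0]>-16)&(L[...,0]<14)&(W[...,2]>.048)&(W[...,2]<.056)
        P=L[m]; print("lug tops",sg,len(P),np.percentile(P,[3,50,97],axis=0).round(1).tolist() if len(P)>20 else "")
E
```

```text
== w9 0.1629
plate top z p10 [25.  25.6 28.3] x [-5.6  8. ]
lug tops -1 147 [[-5.4, -17.7, 109.7], [1.8, -14.3, 111.2], [6.2, -10.8, 114.3]]
lug tops 1 163 [[-6.7, 14.2, 109.7], [1.4, 17.3, 111.0], [6.3, 20.6, 114.0]]
== w11 0.1357
ring px [337 180  32  54 585] x,y,z pct2/50/98 [[12.6, 10.4, 70.1], [32.7, 22.6, 76.4], [48.7, 28.0, 89.5]]
plane z= [ -0.633  -0.12  100.056] slopes rad; back z at x=57: 63.9 front x=7: 95.5 rms 0.9
plate top z p10 [29.5 30.1 32. ] x [-7.9  6.3]
lug tops -1 41 [[-2.1, -16.0, 80.1], [1.7, -12.8, 83.7], [1.9, -11.0, 87.6]]
lug tops 1 40 [[-2.2, 13.6, 79.9], [1.7, 15.1, 83.7], [2.1, 18.5, 86.8]]
== w12 0.135
ring px [348 190  22  44 399] x,y,z pct2/50/98 [[12.6, 16.4, 70.1], [27.6, 24.1, 77.0], [41.8, 28.6, 88.9]]
plane z= [-7.5100e-01 -1.6000e-02  9.8296e+01] slopes rad; back z at x=57: 55.5 front x=7: 93.0 rms 0.8
plate top z p10 [32.7 33.5 36.1] x [-6.9  6.6]
lug tops -1 36 [[-0.2, -20.9, 79.4], [2.4, -17.8, 83.4], [13.3, -15.3, 87.0]]
lug tops 1 30 [[1.5, 17.1, 79.1], [2.2, 19.3, 82.6], [2.6, 21.6, 86.1]]
== w14 0.1376
ring px [ 287  167   75   67 1511] x,y,z pct2/50/98 [[12.6, -21.3, 87.2], [39.5, 2.0, 89.5], [54.0, 24.6, 92.9]]
plane z= [-8.9000e-02  5.0000e-03  9.2835e+01] slopes rad; back z at x=57: 87.7 front x=7: 92.2 rms 0.66
plate top z p10 [24.8 25.6 28. ] x [-6.4  7.2]
lug tops -1 68 [[-10.7, -18.2, 82.5], [-2.1, -16.8, 86.5], [3.4, -8.3, 88.8]]
lug tops 1 70 [[-10.8, 10.5, 81.9], [-2.2, 19.0, 86.6], [3.4, 20.4, 89.2]]
```

Emit:
jog_arm:
  steps:
    - {"tx": -0.35,"ty": 0,"tz": 0.15,"wx": 0,"wy": 0,"wz": 0}
    - {"tx": 0,"ty": 0,"tz": 0.01,"wx": 0,"wy": 0,"wz": 0}
    - {"tx": 0,"ty": 0,"tz": 0.01,"wx": 0,"wy": 0,"wz": 0}

```text
t: 12.0
position: [0.4364, 0.2088, 0.1355]
ee_rot: [-3.113, -0.4, 0.001]
force: [-0.3, -0.3, -1.8]
opening: 0.703
```

Emit:
jog_arm:
  steps:
    - {"tx": 0,"ty": 0,"tz": -0.1,"wx": 0,"wy": 0,"wz": 0}
    - {"tx": 0,"ty": 0,"tz": 0.01,"wx": 0,"wy": 0,"wz": 0}
  claw: 86

```text
t: 12.2
position: [0.4363, 0.2088, 0.1364]
ee_rot: [-3.113, -0.4, 0.001]
force: [0.2, -0.3, -2.3]
opening: 0.665
```

Emit:
jog_arm:
  steps:
    - {"tx": 0,"ty": 0,"tz": -0.16,"wx": 0,"wy": 0,"wz": 0}
    - {"tx": 0,"ty": 0,"tz": 0.01,"wx": 0,"wy": 0,"wz": 0}
  claw: 97

```text
t: 12.4
position: [0.4364, 0.2088, 0.1381]
ee_rot: [-3.113, -0.4, 0.001]
force: [-0.4, -0.3, -1.2]
opening: 0.624
```

```bash
cat >> h.py <<'E'
def ring2(c,s,W,zr=(72,103)):
    L=loc(W,s); g=c["frame"].astype(int).sum(-1)/3
    m=(g<45)&(L[...,0]>8)&(L[...,0]<75)&(abs(L[...,1]-1)<36)&(L[...,2]>zr[0])&(L[...,2]<zr[1])
    p=L[m]; A=np.c_[p[:,:2],np.ones(len(p))]; w=np.ones(len(p),bool)
    for _ in range(6):
        k=np.linalg.lstsq(A[w],p[w,2],rcond=None)[0]; w=abs(p[:,2]-A@k)<1.8
    q=p[w]; print("ring n",len(q),"slope x,y",k[:2].round(3),"z at x=33",(k@[33,1,1]).round(1),"x",np.percentile(q[:,0],[1,99.5]).round(1),"y",np.percentile(q[:,1],[.5,99.5]).round(1))
    P=L[(abs(L[...,1])>16)&(abs(L[...,1])<29)&(abs(L[...,0])<14)&(L[...,2]>22)&(L[...,2]<45)]
    print("plate z",np.percentile(P[:,2],20).round(1))
    return q
E
python3 - <<'E'
from rig import bot
from h import *
s,c,W=wrist(bot,"w15"); go(s,(.4399,.2095,.137),14.6); tips(c,s,W,range(245,257,5)); ring2(c,s,W)
E
```

```text
pos [0.4364 0.2088 0.1381] yaw 14.63 open 0.624 F [-0.4 -0.3 -1.2] t 12.4
  shift cm [0.36 0.02 0.11] turn deg [-0.18  0.02  0.03]
245 [(290, [2.8, -21.3, 94.5]), (298, [2.5, -16.0, 95.3]), (303, [2.5, -12.7, 95.3]), (358, [2.6, 24.2, 95.0])]
250 [(290, [-0.8, -21.4, 94.7]), (311, [-3.2, -7.6, 102.2]), (337, [-3.0, 10.4, 101.4]), (358, [-1.0, 24.3, 95.2])]
255 [(290, [-4.5, -21.6, 95.4]), (311, [-6.5, -7.6, 101.3]), (337, [-6.2, 10.4, 100.2]), (358, [-4.7, 24.5, 95.9])]
ring n 1540 slope x,y [-0.129  0.001] z at x=33 90.4 x [ 8.8 52.7] y [-22.5  25.8]
plate z 28.4
```

```bash
cat >> h.py <<'E'
def lugx(c,s,W):
    L=loc(W,s); g=c["frame"].astype(int).sum(-1)/3
    for sg in(-1,1):
        m=(sg*(L[...,1]-1)>8)&(sg*(L[...,1]-1)<34)&(L[...,0]>-20)&(L[...,0]<14)&(L[...,2]>80)&(L[...,2]<97)&(g<30)
        P=L[m]; print("lug",sg,len(P),np.percentile(P,[2,50,98],axis=0).round(1).tolist() if len(P)>20 else "")
E
python3 - <<'E'
from h import *
for n in("w10","w14","w15"):
    c=np.load(f"pics/{n}.npz"); T=c["pose"]@np.linalg.inv(c["T_tool_cam"]); s={"ee_rot":R.from_matrix(T[:3,:3]).as_rotvec(),"position":T[:3,3]}
    W=world(c,c["pose"]); print(n); lugx(c,s,W); q=ring2(c,s,W)
    b=q[abs(q[:,1]-1)<4]; print("back rim x",np.percentile(b[:,0],[2,98]).round(1) if len(b) else "")
cv2.imwrite("pics/w15c.png",cv2.resize(c["frame"][120:320,220:430,::-1],None,fx=3,fy=3,interpolation=cv2.INTER_NEAREST))
E
```

```text
w10
lug -1 57 [[-1.9, -18.0, 91.8], [4.3, -15.2, 92.7], [6.9, -11.3, 96.7]]
lug 1 58 [[-3.2, 14.0, 91.5], [4.4, 18.6, 93.1], [6.3, 20.7, 96.7]]
ring n 1659 slope x,y [-0.059  0.001] z at x=33 97.5 x [ 8.9 61.2] y [-21.2  25.4]
plate z 25.6
back rim x [54.9 61.2]
w14
lug -1 98 [[-4.0, -18.8, 85.3], [0.0, -16.3, 91.8], [13.2, -12.7, 95.2]]
lug 1 102 [[-7.1, 16.0, 85.8], [-0.0, 19.2, 92.1], [13.2, 21.7, 94.4]]
ring n 1553 slope x,y [-0.09   0.005] z at x=33 89.9 x [ 8.6 53.9] y [-21.5  24.9]
plate z 25.6
back rim x [47.1 53.9]
w15
lug -1 107 [[-8.6, -20.7, 87.4], [0.7, -18.6, 93.3], [13.5, -15.5, 95.5]]
lug 1 103 [[-10.0, 18.4, 87.7], [-1.1, 21.3, 93.1], [13.4, 23.7, 96.1]]
ring n 1540 slope x,y [-0.129  0.001] z at x=33 90.4 x [ 8.8 52.7] y [-22.5  25.8]
plate z 28.4
back rim x [45.9 52.8]
```

View pics/w15c.png

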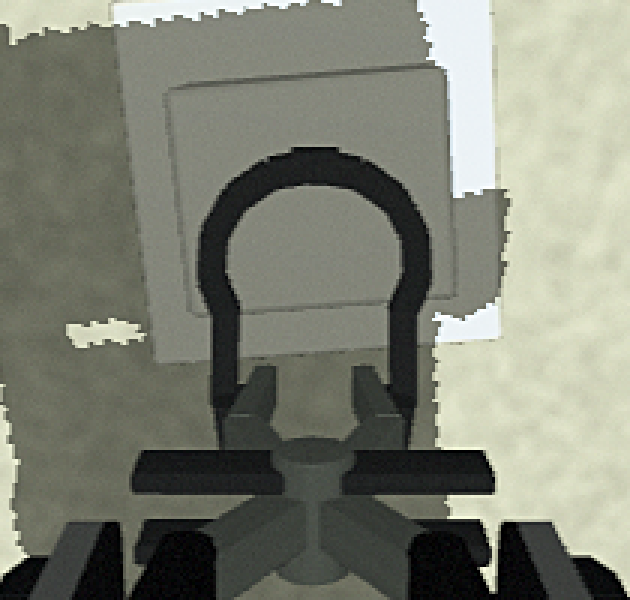

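View 15 (crop): the ring is nearly flat and partly spread, but it sits about 6 mm too far back: lugs at (225,415) and (405,415), blade ends at (262,385) and (367,385). I relax and re-centre the blades along x.

Emit:
jog_arm:
  steps:
    - {"tx": 0,"ty": 0,"tz": 0.16,"wx": 0,"wy": 0,"wz": 0}
    - {"tx": 0,"ty": 0,"tz": 0.01,"wx": 0,"wy": 0,"wz": 0}
    - {"tx": 0,"ty": 0,"tz": 0.01,"wx": 0,"wy": 0,"wz": 0}
  claw: 75

```text
t: 12.75
position: [0.4363, 0.2087, 0.1359]
ee_rot: [-3.113, -0.399, 0.002]
force: [-0.6, -0.6, -1.8]
opening: 0.709
```

```bash
cat >> h.py <<'E'
def look(bot,n,rows=range(245,257,5)):
    s,c,W=wrist(bot,n); go(s,(.4399,.2095,.137),14.6); tips(c,s,W,rows); lugx(c,s,W); q=ring2(c,s,W)
    b=q[abs(q[:,1]-1)<4]; print("back rim x",np.percentile(b[:,0],[2,98]).round(1) if len(b) else ""); return s,c,W
E
python3 - <<'E'
from rig import bot
from h import *
look(bot,"w16")
E
```

```text
pos [0.4363 0.2087 0.1359] yaw 14.62 open 0.709 F [-0.6 -0.6 -1.8] t 12.75
  shift cm [ 0.37  0.02 -0.11] turn deg [-0.18  0.03  0.02]
245 [(293, [3.4, -19.1, 92.6]), (301, [3.4, -13.8, 92.5]), (308, [2.6, -9.3, 95.3]), (355, [3.1, 22.0, 93.6])]
250 [(293, [-0.0, -19.2, 92.3]), (316, [-2.4, -4.0, 99.6]), (331, [-2.6, 6.3, 100.4]), (354, [-0.6, 21.5, 94.2])]
255 [(293, [-4.3, -19.5, 94.6]), (316, [-5.5, -4.0, 98.3]), (331, [-6.5, 6.3, 101.0]), (354, [-4.0, 21.6, 93.8])]
lug -1 114 [[-5.0, -18.7, 87.0], [0.3, -16.0, 92.4], [12.6, -12.7, 95.9]]
lug 1 125 [[-6.4, 15.5, 87.1], [0.1, 18.8, 92.6], [13.4, 21.8, 95.6]]
ring n 1545 slope x,y [-0.163  0.008] z at x=33 88.3 x [ 8.7 53. ] y [-21.3  24.7]
plate z 25.4
back rim x [46.3 53. ]
```

Emit:
jog_arm:
  steps:
    - {"tx": -0.2,"ty": 0,"tz": 0,"wx": 0,"wy": 0,"wz": 0}
    - {"tx": -0.3,"ty": 0,"tz": 0,"wx": 0,"wy": 0,"wz": 0}
    - {"tx": 0,"ty": 0,"tz": 0.01,"wx": 0,"wy": 0,"wz": 0}

```text
t: 13.1
position: [0.431, 0.2074, 0.1357]
ee_rot: [-3.113, -0.399, 0.002]
force: [0.4, 1.0, -1.8]
opening: 0.705
```

```bash
python3 - <<'E'
from rig import bot
from h import *
s,c,W=look(bot,"w17")
E
```

```text
pos [0.431  0.2074 0.1357] yaw 14.63 open 0.705 F [ 0.4  1.  -1.8] t 13.1
  shift cm [ 0.91  0.02 -0.13] turn deg [-0.18  0.04  0.03]
245 [(293, [2.9, -19.2, 94.1]), (316, [1.5, -4.0, 98.7]), (331, [0.7, 6.3, 101.3]), (355, [2.7, 22.1, 94.6])]
250 [(293, [-0.4, -19.3, 93.7]), (316, [-2.6, -4.1, 100.2]), (331, [-3.0, 6.3, 101.6]), (354, [-0.7, 21.5, 94.3])]
255 [(294, [-2.1, -18.3, 88.3]), (316, [-5.7, -4.1, 98.7]), (332, [-4.8, 6.8, 96.0]), (353, [-2.0, 20.4, 87.9])]
lug -1 119 [[-4.1, -18.6, 86.6], [1.8, -15.6, 92.1], [13.6, -11.9, 95.5]]
lug 1 133 [[-4.2, 14.8, 87.1], [1.8, 18.7, 92.7], [13.2, 21.8, 95.4]]
ring n 1670 slope x,y [-0.171  0.005] z at x=33 88.9 x [ 8.7 56.3] y [-21.3  25.3]
plate z 25.4
back rim x [49.9 56.5]
```

Emit:
jog_arm:
  steps:
    - {"tx": -0.35,"ty": 0,"tz": 0,"wx": 0,"wy": 0,"wz": 0}
    - {"tx": 0,"ty": 0,"tz": 0.01,"wx": 0,"wy": 0,"wz": 0}
    - {"tx": 0,"ty": 0,"tz": 0.01,"wx": 0,"wy": 0,"wz": 0}

```text
t: 13.45
position: [0.4274, 0.2064, 0.1356]
ee_rot: [-3.113, -0.4, 0.001]
force: [-0.3, 0.0, -1.2]
opening: 0.708
```

Emit:
jog_arm:
  steps:
    - {"tx": 0,"ty": 0,"tz": -0.1,"wx": 0,"wy": 0,"wz": 0}
    - {"tx": 0,"ty": 0,"tz": 0.01,"wx": 0,"wy": 0,"wz": 0}
  claw: 86

```text
t: 13.65
position: [0.4275, 0.2064, 0.1366]
ee_rot: [-3.113, -0.4, 0.001]
force: [0.1, -1.8, -1.0]
opening: 0.667
```

Emit:
jog_arm:
  steps:
    - {"tx": 0,"ty": 0,"tz": -0.18,"wx": 0,"wy": 0,"wz": 0}
    - {"tx": 0,"ty": 0,"tz": 0.01,"wx": 0,"wy": 0,"wz": 0}
  claw: 96

```text
t: 13.85
position: [0.4276, 0.2064, 0.1385]
ee_rot: [-3.113, -0.399, 0.001]
force: [0.1, -0.2, -1.4]
opening: 0.625
```

```bash
python3 - <<'E'
from rig import bot
from h import *
s,c,W=look(bot,"w18")
E
```

```text
pos [0.4276 0.2064 0.1385] yaw 14.62 open 0.625 F [ 0.1 -0.2 -1.4] t 13.85
  shift cm [1.27 0.02 0.15] turn deg [-0.18  0.02  0.02]
245 [(290, [1.7, -21.6, 98.1]), (311, [1.1, -7.5, 100.0]), (337, [1.1, 10.3, 99.9]), (357, [1.7, 23.8, 98.1])]
250 [(291, [0.7, -20.3, 90.2]), (311, [-2.3, -7.5, 99.5]), (337, [-2.2, 10.3, 99.0]), (356, [0.3, 22.6, 91.3])]
255 [(292, [-3.1, -19.8, 91.3]), (311, [-6.8, -7.6, 102.0]), (337, [-6.0, 10.4, 99.5]), (356, [-3.3, 22.7, 91.8])]
lug -1 96 [[-5.3, -20.2, 90.2], [1.7, -17.8, 94.2], [13.0, -14.0, 96.9]]
lug 1 99 [[-6.3, 17.3, 91.1], [1.0, 20.7, 94.7], [12.9, 23.6, 96.9]]
ring n 1631 slope x,y [-0.189  0.005] z at x=33 91.9 x [ 8.8 55.7] y [-22.1  26.2]
plate z 28.3
back rim x [48.9 55.8]
```

Emit:
jog_arm:
  steps:
    - {"tx": 0,"ty": 0,"tz": -0.25,"wx": 0,"wy": 0,"wz": 0}
    - {"tx": 0,"ty": 0,"tz": -0.05,"wx": 0,"wy": 0,"wz": 0}
  claw: 104

```text
t: 14.1
position: [0.4274, 0.2064, 0.1414]
ee_rot: [-3.113, -0.399, 0.002]
force: [-0.1, -0.6, -1.2]
opening: 0.592
```

Emit:
jog_arm:
  steps:
    - {"tx": 0,"ty": 0,"tz": -0.25,"wx": 0,"wy": 0,"wz": 0}
    - {"tx": 0,"ty": 0,"tz": -0.05,"wx": 0,"wy": 0,"wz": 0}
  claw: 114

```text
t: 14.3
position: [0.4274, 0.2064, 0.1447]
ee_rot: [-3.113, -0.399, 0.002]
force: [-0.7, 0.7, -1.9]
opening: 0.554
```

```bash
python3 - <<'E'
from rig import bot
from h import *
s,c,W=look(bot,"w19")
E
```

```text
pos [0.4274 0.2064 0.1447] yaw 14.62 open 0.554 F [-0.7  0.7 -1.9] t 14.3
  shift cm [1.29 0.02 0.77] turn deg [-0.18  0.05  0.02]
245 [(287, [0.8, -24.0, 100.9]), (307, [-0.4, -10.4, 104.8]), (341, [-0.0, 13.2, 103.5]), (361, [1.2, 26.7, 99.7])]
250 [(288, [-0.3, -22.6, 93.3]), (307, [-3.5, -10.4, 103.0]), (341, [-3.5, 13.3, 103.2]), (360, [-0.4, 25.4, 93.4])]
255 [(289, [-4.0, -22.1, 93.8]), (307, [-7.2, -10.4, 103.3]), (341, [-7.0, 13.3, 102.7]), (359, [-4.0, 24.9, 93.7])]
lug -1 56 [[-11.0, -22.2, 92.2], [0.3, -20.4, 93.8], [1.7, -16.6, 96.6]]
lug 1 62 [[-11.2, 20.1, 92.1], [-1.5, 24.1, 93.8], [1.3, 25.6, 96.7]]
ring n 1558 slope x,y [-0.154 -0.001] z at x=33 94.9 x [ 8.8 54.8] y [-23.1  27.2]
plate z 30.6
back rim x [48.5 54.8]
```

Emit:
jog_arm:
  steps:
    - {"tx": 0,"ty": 0,"tz": -0.2,"wx": 0,"wy": 0,"wz": 0}
    - {"tx": 0,"ty": 0,"tz": -0.05,"wx": 0,"wy": 0,"wz": 0}
  claw: 126

```text
t: 14.55
position: [0.4274, 0.2063, 0.1473]
ee_rot: [-3.113, -0.399, 0.002]
force: [-0.9, -1.2, -1.9]
opening: 0.509
```

Emit:
jog_arm:
  steps:
    - {"tx": 0,"ty": 0,"tz": -0.2,"wx": 0,"wy": 0,"wz": 0}
    - {"tx": 0,"ty": 0,"tz": -0.1,"wx": 0,"wy": 0,"wz": 0}
    - {"tx": 0,"ty": 0,"tz": 0,"wx": 0,"wy": 0,"wz": 0}
  claw: 170

```text
t: 14.85
position: [0.4273, 0.2063, 0.1506]
ee_rot: [-3.113, -0.399, 0.002]
force: [-0.3, -0.4, -1.6]
opening: 0.45
```

```bash
python3 - <<'E'
from rig import bot
from h import *
s,c,W=look(bot,"w20")
E
```

```text
pos [0.4273 0.2063 0.1506] yaw 14.62 open 0.45 F [-0.3 -0.4 -1.6] t 14.85
  shift cm [1.3  0.01 1.36] turn deg [-0.18  0.06  0.02]
245 [(281, [0.5, -28.2, 101.9]), (300, [-0.4, -15.3, 104.9]), (347, [0.9, 17.2, 100.7]), (365, [0.7, 29.6, 101.1])]
250 [(282, [-0.7, -26.7, 94.4]), (300, [-3.8, -15.3, 103.9]), (347, [-2.3, 17.2, 99.2]), (364, [-0.6, 28.2, 94.0])]
255 [(283, [-4.8, -26.4, 96.1]), (300, [-7.1, -15.3, 102.9]), (347, [-5.4, 17.1, 97.8]), (364, [-4.9, 28.6, 96.4])]
lug -1 73 [[-11.2, -26.1, 93.6], [-2.5, -24.4, 95.3], [2.2, -20.8, 96.9]]
lug 1 71 [[-11.8, 23.2, 93.7], [-3.0, 27.1, 95.2], [1.7, 28.5, 96.8]]
ring n 1580 slope x,y [-0.177 -0.003] z at x=33 95.5 x [ 8.7 53.7] y [-25.4  28.3]
plate z 33.5
back rim x [47.3 54.1]
```

Emit:
jog_arm:
  steps:
    - {"tx": 0,"ty": 0,"tz": -1,"wx": 0,"wy": 0,"wz": 0}
    - {"tx": 0,"ty": 0,"tz": -1.5,"wx": 0,"wy": 0,"wz": 0}
    - {"tx": 0,"ty": 0,"tz": -2,"wx": 0,"wy": 0,"wz": 0}
    - {"tx": 0,"ty": 0,"tz": -2,"wx": 0,"wy": 0,"wz": 0}
    - {"tx": 0,"ty": 0,"tz": 0,"wx": 0,"wy": 0,"wz": 0}

```text
t: 15.4
position: [0.4273, 0.2061, 0.2199]
ee_rot: [-3.113, -0.4, 0.003]
force: [-0.4, 0.6, -1.9]
opening: 0.452
```

```bash
python3 - <<'E'
from rig import bot
from h import *
s,c,W=look(bot,"w21")
g=c["frame"].astype(int).sum(-1)/3
def pl(m,n):
    p=W[m]; A=np.c_[p[:,:2]-p[:,:2].mean(0),np.ones(len(p))]; w=np.ones(len(p),bool)
    for _ in range(4):
        k=np.linalg.lstsq(A[w],p[w,2],rcond=None)[0]; w=abs(p[:,2]-A@k)<.002
    x=tool(s)[:2,0]; print(n,w.sum(),"slope along tool x",(k[:2]@x).round(3),"z",k[2].round(4))
pl(abs(W[...,2])<.01,"table"); pl(abs(W[...,2]-.04)<.003,"seat")
cv2.imwrite("pics/w21.png",c["frame"][:,:,::-1])
E
```

```text
pos [0.4273 0.2061 0.2199] yaw 14.63 open 0.452 F [-0.4  0.6 -1.9] t 15.4
  shift cm [1.32 0.01 8.29] turn deg [-0.18  0.08  0.03]
245 [(281, [0.4, -28.2, 102.2]), (300, [-0.2, -15.3, 104.3]), (347, [1.1, 17.2, 99.8]), (365, [0.8, 29.6, 100.7])]
250 [(282, [-0.6, -26.7, 94.1]), (300, [-3.6, -15.3, 103.4]), (347, [-2.3, 17.2, 99.2]), (364, [-0.6, 28.2, 94.2])]
255 [(283, [-4.1, -26.1, 94.1]), (300, [-7.0, -15.3, 102.7]), (347, [-5.4, 17.1, 97.9]), (364, [-4.3, 28.4, 94.5])]
lug -1 71 [[-9.9, -26.1, 93.8], [-1.8, -24.2, 95.3], [2.1, -21.0, 96.9]]
lug 1 79 [[-11.9, 23.2, 93.6], [-2.5, 26.9, 95.3], [1.7, 28.4, 96.7]]
ring n 1579 slope x,y [-0.177 -0.002] z at x=33 95.5 x [ 8.7 54. ] y [-25.5  28.4]
plate z 33.5
back rim x [47.3 54.1]
table 214928 slope along tool x 0.001 z -0.0
seat 2996 slope along tool x 0.002 z 0.04
```

View pics/w21.png

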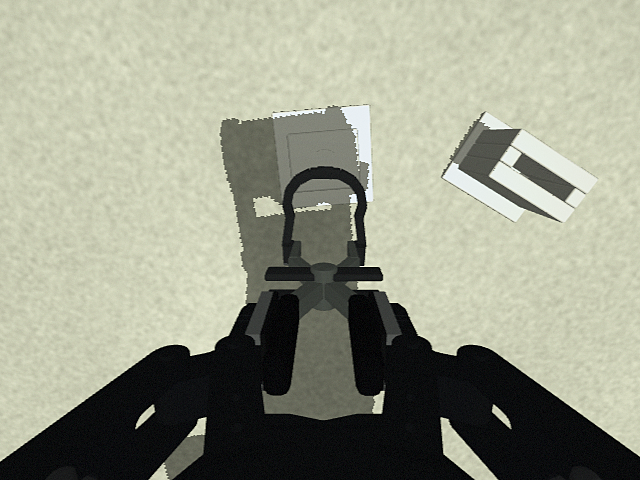

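View 21: the ring is lifted clear and spread in the pliers, with its back at (323,172) and its lugs at (290,250) and (358,250). I check the tilt estimate against the earlier frames, where the ring lay flat.

```bash
python3 - <<'E'
from h import *
for n in("w6","w8","w9","w10","w21"):
    c=np.load(f"pics/{n}.npz"); T=c["pose"]@np.linalg.inv(c["T_tool_cam"]); s={"ee_rot":R.from_matrix(T[:3,:3]).as_rotvec(),"position":T[:3,3]}
    W=world(c,c["pose"]); z0=T[2,3]*1000-45 if n!="w21" else 95
    L=loc(W,s); g=c["frame"].astype(int).sum(-1)/3
    P=L.copy()
    m=(g<45)&(L[...,0]>8+(12 if n in("w6","w8") else 0))&(L[...,0]<95)&(abs(L[...,1]-1)<36)&(abs(L[...,2]-z0)<(4 if n!="w21" else 10))
    m=cv2.erode(m.astype(np.uint8),np.ones((3,3)))>0
    p=L[m]; A=np.c_[p[:,:2],np.ones(len(p))]; k=np.linalg.lstsq(A,p[:,2],rcond=None)[0]
    print(n,len(p),"z0",z0.round(1) if n!="w21" else z0,"slope",k[:2].round(3),"x",p[:,0].min().round(1),p[:,0].max().round(1),"z mean",p[:,2].mean().round(1),"mean x",p[:,0].mean().round(1),"tilt tool",np.degrees(np.arccos(-T[2,2])).round(2))
    print("   by x:",[(b,np.median(p[(p[:,0]>=b)&(p[:,0]<b+8),2]).round(1)) for b in range(8,90,8) if ((p[:,0]>=b)&(p[:,0]<b+8)).sum()>5])
E
```

```text
w6 698 z0 158.7 slope [-0.017 -0.002] x 31.7 85.7 z mean 157.6 mean x 63.5 tilt tool 1.01
   by x: [(32, np.float64(158.1)), (40, np.float64(157.9)), (48, np.float64(157.8)), (56, np.float64(157.7)), (64, np.float64(157.4)), (72, np.float64(157.3)), (80, np.float64(157.2))]
w8 654 z0 146.2 slope [ 0.001 -0.003] x 20.9 65.2 z mean 146.1 mean x 46.4 tilt tool 0.18
   by x: [(16, np.float64(146.0)), (24, np.float64(146.2)), (32, np.float64(145.9)), (40, np.float64(146.2)), (48, np.float64(146.1)), (56, np.float64(146.1)), (64, np.float64(146.2))]
w9 935 z0 117.9 slope [-0.001 -0.001] x 9.0 60.8 z mean 117.8 mean x 38.4 tilt tool 0.22
   by x: [(8, np.float64(118.0)), (16, np.float64(117.8)), (24, np.float64(117.7)), (32, np.float64(117.8)), (40, np.float64(117.9)), (48, np.float64(117.9)), (56, np.float64(117.7))]
w10 1132 z0 98.6 slope [-0.059  0.002] x 9.0 61.2 z mean 97.2 mean x 38.3 tilt tool 0.19
   by x: [(8, np.float64(98.7)), (16, np.float64(98.3)), (24, np.float64(97.7)), (32, np.float64(97.2)), (40, np.float64(97.0)), (48, np.float64(96.3)), (56, np.float64(95.9))]
w21 1158 z0 95 slope [-0.176 -0.002] x 8.8 54.1 z mean 94.7 mean x 37.4 tilt tool 0.19
   by x: [(8, np.float64(99.1)), (16, np.float64(97.8)), (24, np.float64(96.4)), (32, np.float64(95.0)), (40, np.float64(93.4)), (48, np.float64(92.4))]
```

The flat frames w8 and w9 read 0.00 slope, so the ring really sits 0.176 rad back-up in the pliers, and it is firmly held. I pitch the tool by −10° to level it and carry it to the axle.

Emit:
jog_arm:
  steps:
    - {"tx": 0,"ty": 0,"tz": -2,"wx": 0,"wy": 0,"wz": 0}
    - {"tx": 0,"ty": 0,"tz": -2,"wx": 0,"wy": 0,"wz": 0}
    - {"tx": 0,"ty": 0,"tz": 0,"wx": 0.2,"wy": -5,"wz": 0}
    - {"tx": 0,"ty": 0,"tz": 0,"wx": 0,"wy": -5,"wz": 0}
    - {"tx": 0,"ty": 0,"tz": 0,"wx": 0,"wy": 0,"wz": 0}

```text
t: 15.95
position: [0.4255, 0.2053, 0.2555]
ee_rot: [3.084, 0.397, -0.293]
force: [0.4, -0.1, -2.5]
opening: 0.446
```

```bash
cat >> h.py <<'E'
O=np.array([26.7,1.45,99.2])/1000; PITCH=-10.1
def go2(s,rc,yw,o=None,pitch=None):
    """remaining tool-frame move bringing the ring centre (tool offset o) to world rc, ring level at yaw yw"""
    o=O if o is None else o; pitch=PITCH if pitch is None else pitch
    T=tool(s); c,q=np.cos(np.radians(yw)),np.sin(np.radians(yw))
    G=np.array([[c,q,0],[q,-c,0],[0,0,-1.]])@R.from_euler("y",pitch,degrees=True).as_matrix()
    p=np.array(rc)-G@o
    print("pos",s["position"].round(4),"yaw",yaw(s).round(2),"open",round(s["opening"],3),"F",s["force"].round(1),"t",round(s["t"],2),"ring now",(T[:3,3]+T[:3,:3]@o).round(4),"target TCP",p.round(4))
    print("  shift cm",np.round(100*T[:3,:3].T@(p-T[:3,3]),2),"turn",np.round(np.degrees(R.from_matrix(T[:3,:3].T@G).as_rotvec()),2))
E
python3 - <<'E'
from rig import bot
from h import *
s=bot.observe(); go2(s,(.535,-.2585,.165),14.6)
E
```

```text
pos [0.4255 0.2053 0.2555] yaw 14.69 open 0.446 F [ 0.4 -0.1 -2.5] t 15.95 ring now [0.4331 0.2064 0.1531] target TCP [ 0.526  -0.2593  0.2673]
  shift cm [-2.24 47.49 -1.06] turn [-0.33  0.71  0.08]
```

Emit:
jog_arm:
  steps:
    - {"tx": -0.1,"ty": 1.5,"tz": -0.3,"wx": 0,"wy": 0.6,"wz": 0}
    - {"tx": -0.2,"ty": 3,"tz": -0.3,"wx": 0,"wy": 0,"wz": 0}
    - {"tx": -0.2,"ty": 3.8,"tz": -0.1,"wx": 0,"wy": 0,"wz": 0}
    - {"tx": -0.2,"ty": 3.8,"tz": -0.1,"wx": 0,"wy": 0,"wz": 0}
    - {"tx": -0.2,"ty": 3.8,"tz": -0.1,"wx": 0,"wy": 0,"wz": 0}

```text
t: 16.45
position: [0.458, 0.0448, 0.2624]
ee_rot: [3.085, 0.407, -0.263]
force: [0.4, -0.3, -1.7]
opening: 0.45
```

Emit:
jog_arm:
  steps:
    - {"tx": -0.2,"ty": 3.8,"tz": -0.1,"wx": 0,"wy": 0,"wz": 0}
    - {"tx": -0.2,"ty": 3.8,"tz": -0.1,"wx": 0,"wy": 0,"wz": 0}
    - {"tx": -0.2,"ty": 3.8,"tz": -0.1,"wx": 0,"wy": 0,"wz": 0}
    - {"tx": -0.2,"ty": 3.8,"tz": -0.1,"wx": 0,"wy": 0,"wz": 0}
    - {"tx": -0.2,"ty": 3.8,"tz": 0,"wx": 0,"wy": 0,"wz": 0}

```text
t: 16.95
position: [0.4961, -0.1525, 0.2674]
ee_rot: [3.081, 0.407, -0.246]
force: [1.2, 0.5, -1.6]
opening: 0.448
```

```bash
python3 - <<'E'
from rig import bot
from h import *
s=bot.observe(); go2(s,(.535,-.2585,.165),14.6)
E
```

```text
pos [ 0.4961 -0.1525  0.2674] yaw 15.02 open 0.448 F [ 1.2  0.5 -1.6] t 16.95 ring now [ 0.5068 -0.1515  0.1652] target TCP [ 0.526  -0.2593  0.2673]
  shift cm [ 0.12 11.09  0.02] turn [ 0.28 -0.95  0.41]
```

Emit:
jog_arm:
  steps:
    - {"tx": 0,"ty": 3.5,"tz": 0,"wx": 0,"wy": 0,"wz": 0}
    - {"tx": 0,"ty": 3.5,"tz": 0,"wx": 0.3,"wy": -0.9,"wz": 0.4}
    - {"tx": 0,"ty": 2.5,"tz": 0,"wx": 0,"wy": 0,"wz": 0}
    - {"tx": 0,"ty": 0.8,"tz": 0,"wx": 0,"wy": 0,"wz": 0}
    - {"tx": 0,"ty": 0,"tz": 0,"wx": 0,"wy": 0,"wz": 0}

```text
t: 17.45
position: [0.5195, -0.2633, 0.2662]
ee_rot: [3.079, 0.386, -0.262]
force: [0.2, 0.2, -3.0]
opening: 0.449
```

```bash
python3 - <<'E'
from rig import bot
from h import *
s,c,W=wrist(bot,"w22"); go2(s,(.535,-.2585,.165),14.6); ring2(c,s,W)
x,y,z=W[...,0],W[...,1],W[...,2]; g=c["frame"].astype(int).sum(-1)/3
m=(np.hypot(x-.535,y+.2585)<.035)&(z>.1235)&(z<.129); rect(W[m],"axle top disc")
m=(np.hypot(x-.535,y+.2585)<.035)&(z>.112)&(z<.129); rect(W[m],"axle taper")
r=W[(g<45)&(np.hypot(x-.535,y+.2585)<.05)&(z>.15)&(z<.19)]
A=np.c_[r[:,:2]-r[:,:2].mean(0),np.ones(len(r))]; k=np.linalg.lstsq(A,r[:,2],rcond=None)[0]; print("ring world slope",k[:2].round(3),k[2].round(4)); rect(r,"ring world")
T=tool(s); L=loc(W,s)
m=(g<45)&(abs(L[...,2]-96)<9)&(L[...,0]>6)&(L[...,0]<60)&(abs(L[...,1]-1)<34); np.save("pics/rm.npy",m)
E
```

```text
pos [ 0.5195 -0.2633  0.2662] yaw 14.27 open 0.449 F [ 0.2  0.2 -3. ] t 17.45 ring now [ 0.5291 -0.263   0.1639] target TCP [ 0.526  -0.2593  0.2673]
  shift cm [ 0.71 -0.22 -0.24] turn [ 0.32 -0.32 -0.32]
ring n 1385 slope x,y [-0.178 -0.004] z at x=33 95.6 x [ 8.8 54.1] y [-25.3  28. ]
plate z 33.5
axle top disc 749 ctr 533.6 -260.0 size 29.8 28.0 ang 43.5 z [124.1 125.8 127.1]
axle taper 1305 ctr 534.0 -261.1 size 37.9 36.5 ang 12.8 z [116.5 124.8 126.9]
ring world slope [-0.034 -0.029] 0.1666
ring world 1650 ctr 527.3 -262.8 size 60.2 56.0 ang 15.9 z [164.4 166.5 168.4]
```

View pics/w22.png

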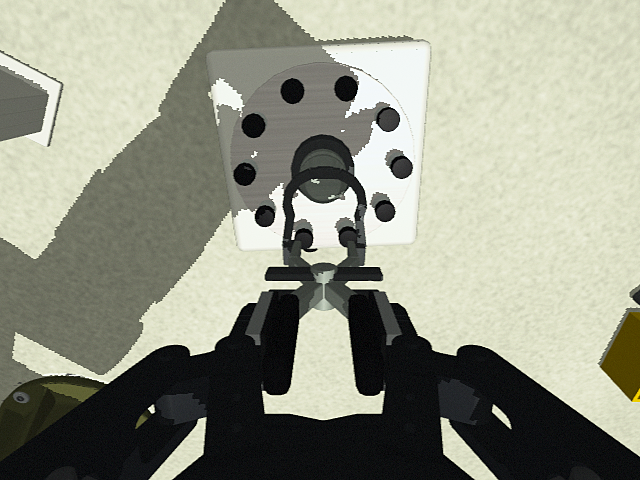

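View 22: the axle top is at (323,165) with the ring's back over it at (323,178), and the vials are all clear. Now I compute the clearance of the ring opening and the offset to the axle.

```bash
cat >> h.py <<'E'
def opening(c,s,W):
    """ring-plane coordinates: centre candidates with clearance to ring top pixels"""
    L=loc(W,s); g=c["frame"].astype(int).sum(-1)/3
    m=(g<45)&(L[...,0]>4)&(L[...,0]<62)&(abs(L[...,1]-1)<36)&(L[...,2]>85)&(L[...,2]<104)
    p=L[m]; A=np.c_[p[:,:2],np.ones(len(p))]; w=p[:,0]>10
    for _ in range(6):
        k=np.linalg.lstsq(A[w],p[w,2],rcond=None)[0]; w=(abs(p[:,2]-A@k)<1.8)&(p[:,0]>6)
    q=p[w]; n=np.r_[-k[:2],1]/np.linalg.norm(np.r_[k[:2],1]); best=[]
    for x0 in np.arange(20,34,.5):
        for y0 in np.arange(-1,4,.25):
            P=np.array([x0,y0,k@[x0,y0,1]]); best.append((np.linalg.norm(q-P,axis=1).min(),x0,y0))
    best=np.array(best)
    for x0 in np.arange(22,32,1): b=best[best[:,1]==x0]; i=b[:,0].argmax(); print("  x0",x0,"best y",b[i,2],"clear",b[i,0].round(2),"clear to back",(np.linalg.norm(q[abs(q[:,1]-1.4)<3]-[x0,1.4,k@[x0,1.4,1]],axis=1).min()).round(2))
    print("plane",k.round(3),"normal",n.round(3)); return k,n
E
python3 - <<'E'
from h import *
c=np.load("pics/w22.npz"); T=c["pose"]@np.linalg.inv(c["T_tool_cam"]); s={"ee_rot":R.from_matrix(T[:3,:3]).as_rotvec(),"position":T[:3,3]}
W=world(c,c["pose"]); opening(c,s,W)
m=(np.hypot(W[...,0]-.5336,W[...,1]+.26)<.03)&(W[...,2]>.1245)&(W[...,2]<.1275)
p=W[m][:,:2]*1000
(cx,cy),r=cv2.minEnclosingCircle(p.astype(np.float32)); print("top disc enclosing",cx,cy,r, "mean",p.mean(0))
E
```

```text
x0 22 best y 1.5 clear 20.12 clear to back 25.38
  x0 23 best y 1.5 clear 20.15 clear to back 24.37
  x0 24 best y 1.5 clear 20.22 clear to back 23.35
  x0 25 best y 1.5 clear 20.23 clear to back 22.34
  x0 26 best y 1.25 clear 20.3 clear to back 21.33
  x0 27 best y 1.25 clear 20.33 clear to back 20.32
  x0 28 best y 0.0 clear 19.41 clear to back 19.31
  x0 29 best y 0.0 clear 18.4 clear to back 18.29
  x0 30 best y 0.0 clear 17.39 clear to back 17.28
  x0 31 best y 0.0 clear 16.38 clear to back 16.27
plane [-1.78000e-01 -4.00000e-03  1.01432e+02] normal [0.175 0.004 0.985]
top disc enclosing 534.7545776367188 -260.525146484375 14.996856689453125 mean [ 530.79155672 -261.8676934 ]
```

```bash
sed -i 's/^O=.*/O=np.array([26.24,1.41,99.3])\/1000; PITCH=-10.1/' h.py; python3 - <<'E'
from rig import bot
from h import *
s=bot.observe(); go2(s,(.534,-.2602,.142),14.3)
E
```

```text
pos [ 0.5194 -0.2627  0.2663] yaw 14.3 open 0.45 F [ 0.3  0.  -1.2] t 17.5 ring now [ 0.5286 -0.2625  0.164 ] target TCP [ 0.5255 -0.2609  0.2444]
  shift cm [ 1.   -0.04  2.06] turn [ 0.37 -0.31 -0.  ]
```

Emit:
jog_arm:
  steps:
    - {"tx": 0.5,"ty": -0.03,"tz": 0,"wx": 0.37,"wy": -0.3,"wz": 0}
    - {"tx": 0.5,"ty": 0,"tz": 0,"wx": 0,"wy": 0,"wz": 0}
    - {"tx": 0,"ty": 0,"tz": 1,"wx": 0,"wy": 0,"wz": 0}
    - {"tx": 0,"ty": 0,"tz": 1,"wx": 0,"wy": 0,"wz": 0}
    - {"tx": 0,"ty": 0,"tz": 0,"wx": 0,"wy": 0,"wz": 0}

```text
t: 18.0
position: [0.526, -0.2571, 0.2433]
ee_rot: [3.083, 0.393, -0.271]
force: [0.5, 0.8, -2.2]
opening: 0.448
```

```bash
cat >> h.py <<'E'
def axle(W,a=(.534,-.26)):
    for lo,hi in((.1245,.1275),(.1215,.1245),(.1185,.1215)):
        m=(np.hypot(W[...,0]-a[0],W[...,1]-a[1])<.024)&(W[...,2]>lo)&(W[...,2]<hi); p=(W[m][:,:2]*1000).astype(np.float32)
        if len(p)>20:
            (cx,cy),r=cv2.minEnclosingCircle(p); rr=cv2.minAreaRect(p); print("axle",lo,len(p),"circle",round(cx,1),round(cy,1),round(r,1),"rect",np.round(rr[0],1),np.round(rr[1],1))
E
python3 - <<'E'
from rig import bot
from h import *
s,c,W=wrist(bot,"w23"); go2(s,(.534,-.2602,.142),14.3); axle(W)
g=c["frame"].astype(int); m=(np.hypot(W[...,0]-.534,W[...,1]+.26)<.03)&(abs(W[...,2]-.126)<.0012)
v,u=np.nonzero(m); print("flat px u",u.min(),u.max(),"v",v.min(),v.max(),"n",len(u))
for vv in range(v.min(),v.max()+1,4): uu=u[v==vv]; print(vv,uu.min(),uu.max(),len(uu), end=" | ")
opening(c,s,W)
E
```

```text
pos [ 0.526  -0.2571  0.2433] yaw 14.54 open 0.448 F [ 0.5  0.8 -2.2] t 18.0 ring now [ 0.5346 -0.2564  0.1409] target TCP [ 0.5255 -0.2609  0.2444]
  shift cm [-0.16  0.35 -0.08] turn [ 0.04 -0.05  0.24]
axle 0.1245 1154 circle 534.5 -260.6 14.7 rect [ 534.7 -260.8] [28.5 28.5]
axle 0.1215 315 circle 534.4 -260.8 16.5 rect [ 534.2 -260.5] [31.8 31.7]
axle 0.1185 266 circle 534.2 -260.9 18.3 rect [ 533.5 -261.2] [33.5 36. ]
flat px u 310 350 v 183 221 n 1088
183 329 329 1 | 187 318 341 20 | 191 315 345 29 | 195 312 349 36 | 199 310 348 37 | 203 310 349 35 | 207 311 347 37 | 211 314 347 29 | 215 316 344 29 | 219 321 338 14 |   x0 22 best y 1.5 clear 20.09 clear to back 25.53
  x0 23 best y 1.5 clear 20.08 clear to back 24.51
  x0 24 best y 1.5 clear 20.13 clear to back 23.5
  x0 25 best y 1.5 clear 20.22 clear to back 22.48
  x0 26 best y 1.5 clear 20.36 clear to back 21.47
  x0 27 best y 1.5 clear 20.45 clear to back 20.45
  x0 28 best y 2.0 clear 19.46 clear to back 19.44
  x0 29 best y -1.0 clear 18.45 clear to back 18.42
  x0 30 best y -1.0 clear 17.44 clear to back 17.41
  x0 31 best y 2.0 clear 16.43 clear to back 16.39
plane [-1.80000e-01 -2.00000e-03  1.01569e+02] normal [0.177 0.002 0.984]
```

```bash
sed -i 's/26.24,1.41/26.2,1.5/' h.py; python3 - <<'E'
from rig import bot
from h import *
s=bot.observe(); go2(s,(.5344,-.2607,.140),14.5)
E
```

```text
pos [ 0.5262 -0.2573  0.2441] yaw 14.53 open 0.448 F [ 0.2 -1.3 -1.7] t 18.05 ring now [ 0.5348 -0.2566  0.1417] target TCP [ 0.5259 -0.2613  0.2424]
  shift cm [-0.1   0.39  0.19] turn [ 0.04 -0.08  0.03]
```

Emit:
jog_arm:
  steps:
    - {"tx": -0.1,"ty": 0.38,"tz": 0.15,"wx": 0,"wy": 0,"wz": 0}
    - {"tx": 0,"ty": 0,"tz": 0,"wx": 0,"wy": 0,"wz": 0}
    - {"tx": 0,"ty": 0,"tz": 0,"wx": 0,"wy": 0,"wz": 0}

```text
t: 18.35
position: [0.5259, -0.2617, 0.2431]
ee_rot: [3.082, 0.393, -0.269]
force: [0.9, 0.1, -2.6]
opening: 0.447
```

```bash
python3 - <<'E'
from rig import bot
from h import *
s,c,W=wrist(bot,"w24"); go2(s,(.5344,-.2607,.140),14.5); axle(W,(.5344,-.2607))
E
```

```text
pos [ 0.5259 -0.2617  0.2431] yaw 14.52 open 0.447 F [ 0.9  0.1 -2.6] t 18.35 ring now [ 0.5347 -0.2611  0.1408] target TCP [ 0.5259 -0.2613  0.2424]
  shift cm [ 0.02 -0.04  0.07] turn [ 0.07 -0.12  0.02]
axle 0.1245 1197 circle 534.3 -260.6 14.7 rect [ 534.4 -261. ] [28.4 28.7]
axle 0.1215 308 circle 534.7 -260.7 16.6 rect [ 534.3 -260.8] [30.9 32. ]
axle 0.1185 233 circle 533.9 -260.9 18.1 rect [ 532.9 -261.2] [32.7 35.2]
```

Emit:
jog_arm:
  steps:
    - {"tx": 0.09,"ty": -0.03,"tz": 0.49,"wx": 0,"wy": 0,"wz": 0}
    - {"tx": 0.09,"ty": 0,"tz": 0.49,"wx": 0,"wy": 0,"wz": 0}
    - {"tx": 0.09,"ty": 0,"tz": 0.49,"wx": 0,"wy": 0,"wz": 0}
    - {"tx": 0,"ty": 0,"tz": 0,"wx": 0,"wy": 0,"wz": 0}

```text
t: 18.8
position: [0.5259, -0.2614, 0.2268]
ee_rot: [3.082, 0.393, -0.269]
force: [-0.7, 0.2, -2.1]
opening: 0.448
```

```bash
python3 - <<'E'
from rig import bot
from h import *
s,c,W=wrist(bot,"w25"); go2(s,(.5344,-.2607,.106),14.5); axle(W,(.5344,-.2607)); opening(c,s,W)
E
```

```text
pos [ 0.5259 -0.2614  0.2268] yaw 14.51 open 0.448 F [-0.7  0.2 -2.1] t 18.8 ring now [ 0.5346 -0.2608  0.1244] target TCP [ 0.5259 -0.2613  0.2084]
  shift cm [ 0.32 -0.01  1.81] turn [ 0.07 -0.11  0.01]
axle 0.1245 1641 circle 534.5 -260.7 24.0 rect [ 539.3 -259.7] [37.9 47.4]
axle 0.1215 363 circle 532.3 -260.7 22.1 rect [ 533.7 -261.9] [39.5 32.3]
axle 0.1185 359 circle 534.3 -259.4 19.3 rect [ 534.1 -260.7] [35.7 35.9]
  x0 22 best y 1.75 clear 20.09 clear to back 25.64
  x0 23 best y 1.5 clear 20.1 clear to back 24.63
  x0 24 best y 1.5 clear 20.18 clear to back 23.62
  x0 25 best y 1.5 clear 20.3 clear to back 22.61
  x0 26 best y 1.5 clear 20.41 clear to back 21.6
  x0 27 best y 1.5 clear 20.52 clear to back 20.58
  x0 28 best y 1.5 clear 19.57 clear to back 19.57
  x0 29 best y 1.75 clear 18.56 clear to back 18.56
  x0 30 best y 1.75 clear 17.55 clear to back 17.54
  x0 31 best y 1.75 clear 16.53 clear to back 16.53
plane [-1.77000e-01 -2.00000e-03  1.01429e+02] normal [0.175 0.002 0.985]
```

Emit:
jog_arm:
  steps:
    - {"tx": 0.07,"ty": 0,"tz": 0.4,"wx": 0,"wy": 0,"wz": 0}
    - {"tx": 0.07,"ty": 0,"tz": 0.4,"wx": 0,"wy": 0,"wz": 0}
    - {"tx": 0,"ty": 0,"tz": 0,"wx": 0,"wy": 0,"wz": 0}

```text
t: 19.15
position: [0.5261, -0.2615, 0.2186]
ee_rot: [3.082, 0.393, -0.268]
force: [0.4, 0.6, -2.5]
opening: 0.448
```

```bash
python3 - <<'E'
from rig import bot
from h import *
s=bot.observe(); go2(s,(.5344,-.2607,.106),14.5); print(s["wrist_torque"])
E
```

```text
pos [ 0.5261 -0.2615  0.2186] yaw 14.51 open 0.448 F [ 0.4  0.6 -2.5] t 19.15 ring now [ 0.5349 -0.2609  0.1162] target TCP [ 0.5259 -0.2613  0.2084]
  shift cm [ 0.16 -0.02  1.01] turn [ 0.1  -0.15  0.01]
[ 0.03492787 -0.11426907  0.00128008]
```

Emit:
jog_arm:
  steps:
    - {"tx": 0.04,"ty": -0.02,"tz": 0.4,"wx": 0,"wy": -0.15,"wz": 0}
    - {"tx": 0.06,"ty": 0,"tz": 0.4,"wx": 0,"wy": 0,"wz": 0}
    - {"tx": 0.02,"ty": 0,"tz": 0.17,"wx": 0,"wy": 0,"wz": 0}
    - {"tx": 0,"ty": 0,"tz": 0,"wx": 0,"wy": 0,"wz": 0}

```text
t: 19.55
position: [0.5255, -0.2614, 0.2079]
ee_rot: [3.081, 0.392, -0.272]
force: [0.6, -0.1, -1.9]
opening: 0.453
```

```bash
python3 - <<'E'
from rig import bot
from h import *
s,c,W=wrist(bot,"w26"); go2(s,(.5344,-.2607,.106),14.5); print(s["wrist_torque"].round(3)); axle(W,(.5344,-.2607)); opening(c,s,W)
L=loc(W,s)
cv2.imwrite("pics/w26c.png",cv2.resize(c["frame"][130:290,220:430,::-1],None,fx=3.5,fy=3.5,interpolation=cv2.INTER_NEAREST))
E
```

```text
pos [ 0.5255 -0.2614  0.2079] yaw 14.51 open 0.453 F [ 0.6 -0.1 -1.9] t 19.55 ring now [ 0.534  -0.2609  0.1055] target TCP [ 0.5259 -0.2613  0.2084]
  shift cm [ 0.03  0.   -0.06] turn [0.1  0.02 0.01]
[ 0.043 -0.09   0.032]
axle 0.1245 1518 circle 534.5 -260.7 14.7 rect [ 534.3 -260.8] [28.5 28.2]
axle 0.1215 389 circle 534.7 -260.9 16.6 rect [ 534.3 -260.7] [32.3 31.8]
axle 0.1185 409 circle 534.5 -260.5 18.4 rect [ 534.6 -260.6] [35.4 35.4]
  x0 22 best y 1.5 clear 20.05 clear to back 25.54
  x0 23 best y 1.5 clear 20.11 clear to back 24.53
  x0 24 best y 1.5 clear 20.21 clear to back 23.51
  x0 25 best y 1.5 clear 20.25 clear to back 22.49
  x0 26 best y 1.25 clear 20.33 clear to back 21.48
  x0 27 best y 1.25 clear 20.46 clear to back 20.46
  x0 28 best y 0.0 clear 19.5 clear to back 19.45
  x0 29 best y -0.25 clear 18.49 clear to back 18.43
  x0 30 best y -0.25 clear 17.48 clear to back 17.42
  x0 31 best y -0.25 clear 16.47 clear to back 16.4
plane [-1.78000e-01 -3.00000e-03  1.01467e+02] normal [0.175 0.003 0.984]
```

View pics/w26c.png

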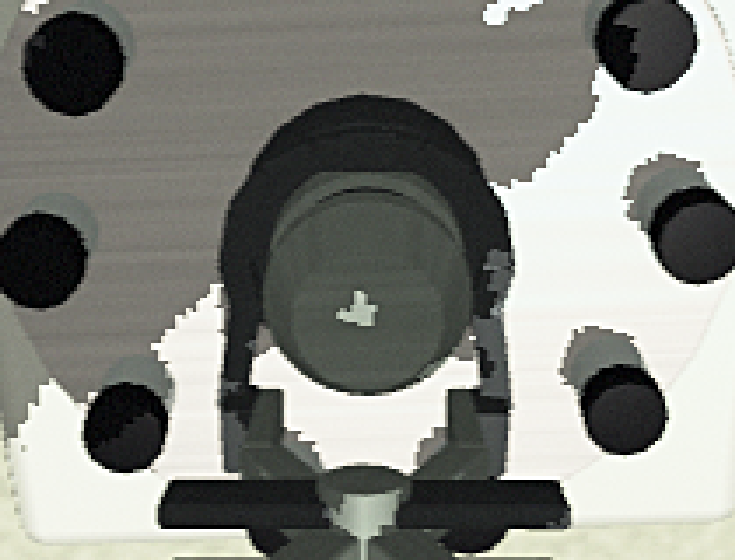

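View 26 (crop): the spread ring encircles the axle (centre (367,290)) evenly, with the blades at (262,420) and (470,420) between the lugs and vials and hub clear. One hold and a final check, then I hand in.

Emit:
jog_arm:
  steps:
    - {"tx": 0.03,"ty": 0,"tz": -0.05,"wx": 0,"wy": 0,"wz": 0}
    - {"tx": 0,"ty": 0,"tz": 0,"wx": 0,"wy": 0,"wz": 0}

```text
t: 19.8
position: [0.526, -0.2614, 0.2087]
ee_rot: [3.081, 0.392, -0.272]
force: [-0.6, 1.5, -1.2]
opening: 0.448
```

```bash
python3 - <<'E'
from rig import bot
from h import *
s=bot.observe(); go2(s,(.5344,-.2607,.106),14.5); print(abs(s["dq"]).max())
T=tool(s); p=T[:3,3]+T[:3,:3]@O
if np.hypot(p[0]-.5344,p[1]+.2607)<.001 and abs(p[2]-.106)<.0015: print("close",bot.close_job())
E
```

```text
pos [ 0.526  -0.2614  0.2087] yaw 14.51 open 0.448 F [-0.6  1.5 -1.2] t 19.8 ring now [ 0.5346 -0.2609  0.1064] target TCP [ 0.5259 -0.2613  0.2084]
  shift cm [-0.   -0.01  0.04] turn [ 0.12 -0.01  0.01]
0.002330230126196514
the job is handed in; nothing more can be done
close None
```

I took the pliers out of their stand, spread the ring, lifted it off its seat and lowered it over the axle to the groove. I handed the job in at 19.8 s with the handles squeezed. The hand-in gives no verdict.

**What went wrong on the way:** the first full squeeze tipped the ring up by about 37°, because the pads swing forward as they close and pushed the lugs down. I relaxed the grip, re-centred the tips and squeezed again in small steps while raising the arm. The ring still ended up tilted 0.18 rad in the pliers. I cancelled that by tilting the tool 10°, so the pliers now lean while the ring is level.

**Last checks:**
- **Position:** the ring centre works out about 0.3 mm from the axle's axis and 0.4 mm above groove mid-height.
- **Level:** the remaining tilt is about 0.1–0.2° from the plane fit to the wrist depth image.
- **Clearance:** the side gap to the axle was about 1.3 mm in the last image.
- **Hold:** the opening was 0.45, which means squeezed to the stop. The joints were still.
- **Contact with the mixer:** I did not measure it directly. The wrist force was 1–2 N, but it still includes the pliers' and ring's own weight and wavers by about 1 N. So I cannot fully rule out a light touch.

I did not look again at the bottle, jar and rack after the start. Nothing in the planned paths came near them.

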